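# Change the two batteries of a probe preamplifier

### The arm

A 6-joint arm with a two-finger parallel gripper is mounted at the origin on a cart in front of the work surface, level with it; the furniture and walls round the work are solid. World frame = base frame: x ahead of the robot, y to its left, z up, the work surface at z = 0. Lengths are in mm, angles in rad, forces in N, time in s.
With the tool pointing down it reaches from about 300 to 850 mm from the base axis. Payload 5.4 kg.
Tool frame: the origin (TCP) lies at the very end of the fingers, on their centre line; the grasp point (between the pads) lies 19 mm behind it; z points along the fingers, y is the line along which they close (so a half turn about z gives the same grasp; the last joint's range is limited). The gripper opens to 85 mm and grips with 20 to 120 N. Pads are 22 mm wide; open, the fingers measure 114 mm over their backs; the gripper's body (76 mm by 85 mm) begins 54 mm behind the grasp point. The pads swing forward as they close: fully open they stand 13 mm farther back than shut.
Start: joints at [-1.327, 0.158, 1.597, -0, 1.386, -0.21], TCP at [252.046, -516.797, 231.299] pointing down, gripper open.
Joint ranges: [-2.91, 2.91], [-0.94, 2.29], [0.18, 2.7], [-1.29, 4.43], [0.17, 2.64], [-3, 3]. Speed limits (rad/s): [2.57, 2.57, 3.14, 3.14, 3.14, 3.14].

### API

Orientations are given as [roll, pitch, yaw] about the fixed x, y, z axes, in that order (R = Rz(yaw) Ry(pitch) Rx(roll)).
In Python, from rig import env gives the robot as it stands. The module is installed in compiled form; this text tells all that it offers.
- The arm moves only by the tool play_rows, never from a script. Its argument "plan" is a list of rows, each an object of numbers: "fingers": the closure, from 0 (fully open) to 1 (shut); "dx", "dy", "dz": the shift along the tool's x, y, z in mm; "wx", "wy", "wz": the turn, a rotation vector about the tool's x, y, z in degrees. A call has exactly 8 rows; each row is the pose to reach, as a shift and turn from the pose commanded when the call began, along the tool's axes at that moment; what a row does not reach only later rows make up. A row lasts 1/10 s, in which the tool goes at most 50 mm and 8.59 degrees, less where a joint would pass 70% of its speed; a pose out of reach is approached as far as the arm can. A call with a gripper value outside its range is refused whole. The fingers move at their own pace and stop on an object; "squeeze" is the grip in N (left out, the last holds). Time passes only in rows, so rows that repeat a pose let the fingers close, or fill a call up. It gives the time, the measured TCP pose, the force, the opening and the grip force at its end, in the units of the state.
- env.read_state(): the state, without advancing time (a new reading comes with each control period).
- env.get_image(name): name is "side" or "top"; returns a dict with "frame" (384x512x3 uint8, red, green, blue), "fovy" (degrees; the focal length in pixels is half the picture's height over the tangent of half this angle, whatever the lens; pixels are square), "cx", "cy" (the principal point, pixels), "k1" (the pictures are not rectified: a ray, as slopes to the right and down, at radius r is drawn at 1 + k1 r^2 times it, then the intrinsics apply), "extrinsics" (4x4, takes a point from world to camera coordinates). Camera axes: x right, y up, looking along -z (the intrinsics and any distortion apply to the point x, -y, -z); pixel columns grow to the right and rows downward; lengths in mm; the calibration is good to about 2 mm. A picture is of the moment at which its call begins. There is no depth.
- env.finish_job(): hands the job in; it is judged then, once.
Trained networks look in a picture, given as the dict that the camera call returned (one of the last four; its "shot" number tells which), for a name from the list of things; names that differ only in an ending like _2 or _b are one class to them, and where a whole thing is asked for, a point or a joint stands for the part that bears it (a point fixed in the world has none). Each returns a list of dicts, best first, with "p" (0 to 1); they miss things now and then, are a little off and sometimes report something else, mostly with a low value. They report only what shows in the picture. A call takes as long as a camera call.
- env.cut_out(picture, thing): "region" (384x512 bool, what is visible of it) and "xy" ([column, row] in pixels, amid what is visible of it).
The state is a dict: "t": time; "joint_positions": joint angles; "qvel": joint speeds; "tau": joint torques, N m; "position": TCP position; "tool_rot": TCP orientation; "contact_force": force on the tool from outside, world axes, zero at the start; "moment": the same for the moment, N m; "finger_gap": finger opening in mm; "finger_force": force on a finger pad.
Only numpy, scipy, OpenCV 4.12 (cv2) and the standard library are available. Lean on these libraries where they do the work, as an engineer would, in place of code of your own. Each camera call takes 0.05 s, during which the arm holds its last target. There are 200 camera calls.

### The job

The two block batteries in the preamplifier (the box with the swinging contact arm) are spent, and the two in the low charger insert are freshly charged: swing the arm clear and make the pairs change places, parking a battery upright on a free bit of bench on the way; either way round and either pocket of the pair will do. When all four stand fully down in their pockets, swing the arm back home over the fresh ones. Leave the screw jar and the roll of tape where they are.

Things in the scene. Friction and masses are not known exactly. Their poses are not given: they have to be found in the camera images.
- preamp: the preamplifier, fixed: grey metal box 96 (x) x 190 (y) x 34 mm high; origin at the centre of its underside. Two battery wells at x = 0, y = +6 and +48 mm: 22 x 30 mm (30 along y), mouth bevelled 4 mm, floor at z = 14 mm, where a seated battery's origin lies. Arm's pivot post at x = 0, y = -44 mm, 63 mm tall. Coax sockets stick out 11 mm front and rear at y = -66 mm
- insert: the charger insert, fixed (tall instruments stand behind it and the box, from about x = 0.62 m on): grey plastic block 60 (x) x 112 (y; 138 over its lips) x 28 mm high; origin at the centre of its underside. Two pockets at x = 0, y = -21 and +21 mm: 22 x 30 mm (30 along y), mouth bevelled 4 mm, floor at z = 8 mm, where a seated battery's origin lies
- spent_1: 9 V block battery, upright, 18 (x) x 26 (y) mm, 48 mm tall (solid to 46, terminals on top), 45 g; origin at the centre of its underside. Either way round will do. The four look alike: told apart by where they start. Spent: starts in the preamplifier well at y = +6 mm
- spent_2: 9 V block battery, upright, 18 (x) x 26 (y) mm, 48 mm tall (solid to 46, terminals on top), 45 g; origin at the centre of its underside. Either way round will do. The four look alike: told apart by where they start. Spent: starts in the preamplifier well at y = +48 mm
- fresh_1: 9 V block battery, upright, 18 (x) x 26 (y) mm, 48 mm tall (solid to 46, terminals on top), 45 g; origin at the centre of its underside. Either way round will do. The four look alike: told apart by where they start. Fresh: starts in the insert pocket at y = -21 mm
- fresh_2: 9 V block battery, upright, 18 (x) x 26 (y) mm, 48 mm tall (solid to 46, terminals on top), 45 g; origin at the centre of its underside. Either way round will do. The four look alike: told apart by where they start. Fresh: starts in the insert pocket at y = +21 mm
- contact_arm (a joint): angle of the steel contact arm about its upright post. 0: home, along the box's +y, 2 mm above both batteries, which it locks in. Grows counter-clockwise from above, free end swinging to the box's -x; stop at 1.7; wells clear from 1.4. Arm 10 mm wide, underside 64 mm and top 71 mm above the bench. Stays where left; under 1 N swings it
- swing_knob (a point): middle of the round black upright knob on top of the contact arm, 71 mm from the pivot axis (over the gap between the wells when home; the arm reaches on to 112 mm); knob 14 mm in diameter, reaching from 71 to 91 mm above the bench (this point at 81 mm)
- screw_jar: bystander: small round jar with a flat screwed lid, 53 mm in diameter, 42 mm high; origin at the centre of its underside
- tape: bystander: roll of black tape lying flat, 66 mm in diameter, 18 mm high; origin at the centre of its underside

How it is judged:
By the outcome, as a careful person would: the job done as asked, in the order asked, and still so for the second after the job is handed in, with the robot touching nothing.
It also fails if it takes over 136 s, if anything falls off the work surface, if the arm or the gripper's body presses on something with over 40 N, if the wrist force passes 120 N, or if a joint passes its speed limit or range.

## Working session

There is one attempt and no reset: what is moved stays moved. The work goes in short steps, Python scripts to look and compute and a tool call to move; the robot and the scene stay as the last step left them, time stands still between calls to the robot, and variables do not carry over. Pictures are saved under pics/ and viewed, at most 14 in all, crops included, and the job is handed in when it is done.

Besides the shell and the picture viewer there is one more tool, called after ">>>" as name([rows], argument=value, ...), one row to a line, values as JSON. play_rows: Moves the arm, as the interface text tells. Its arguments: {"type":"object","properties":{"plan":{"type":"array"},"squeeze":{"type":"number"}},"required":["plan"]}

```bash
mkdir -p pics; ls; python3 - <<'E'
from rig import env
import cv2,numpy as np
for n in("side","top"):
    p=env.get_image(n); cv2.imwrite(f"pics/{n}0.png",p["frame"][:,:,::-1])
    print(n,p["fovy"],p["cx"],p["cy"],p["k1"],p["extrinsics"].round(3).tolist())
    for t in("preamp","insert","spent_1","contact_arm","swing_knob","screw_jar","tape"):
        print(t,[(round(d["p"],2),np.round(d["xy"],1).tolist(),int(d["region"].sum())) for d in env.cut_out(p,t)])
print(env.read_state())
E
```

```text
pics
side 46.188266198038804 259.0767445641834 191.62149551732327 -0.17434704827397735 [[0.8, -0.6, 0.003, -325.983], [0.278, 0.375, 0.884, -207.043], [-0.532, -0.707, 0.467, -822.211], [0.0, 0.0, 0.0, 1.0]]
preamp []
insert [(0.62, [237.8, 187.4], 670)]
spent_1 [(0.61, [319.3, 245.5], 226)]
contact_arm [(0.54, [313.4, 232.8], 273)]
swing_knob [(0.62, [316.0, 230.5], 290)]
screw_jar [(0.88, [253.2, 226.5], 595)]
tape [(0.74, [171.7, 172.5], 279)]
top 55.56544535461639 252.47419527516573 188.6157087246153 0.0016253322741532788 [[-0.124, -0.992, 0.006, 89.952], [0.972, -0.12, 0.203, -444.971], [-0.2, 0.031, 0.979, -899.202], [0.0, 0.0, 0.0, 1.0]]
preamp [(0.96, [329.6, 177.4], 2262)]
insert [(0.73, [190.5, 186.1], 1018)]
spent_1 [(0.52, [328.5, 187.5], 23), (0.42, [314.7, 186.1], 27)]
contact_arm [(0.5, [331.9, 182.2], 237)]
swing_knob [(0.66, [332.5, 185.2], 210)]
screw_jar [(0.88, [274.7, 211.8], 292)]
tape [(0.65, [134.0, 239.2], 454), (0.4, [197.9, 180.0], 92)]
{'t': 0.8, 'joint_positions': array([-1.32707795e+00,  1.58386431e-01,  1.59697777e+00, -8.84174226e-06,
        1.38621497e+00, -2.10077927e-01]), 'qvel': array([ 0.00064298, -0.0003816 , -0.00096476, -0.00206887, -0.00034269,
       -0.00062183]), 'tau': array([ 2.85230490e-04, -3.95978236e+01, -3.31686187e+01, -3.25776828e-04,
        5.96280024e-04,  1.41375330e-05]), 'position': array([ 252.05624329, -516.79808823,  231.31792412]), 'tool_rot': array([3.14158128e+00, 1.13129787e-05, 4.53797923e-01]), 'contact_force': array([ 1.04961833, -0.28229512,  0.02779756]), 'moment': array([-0.00043481,  0.03150509, -0.00250137]), 'finger_force': 0.0, 'finger_gap': 85.28731307809416}
```

```bash
python3 - <<'E'
import cv2
a=cv2.imread("pics/top0.png")[110:290,80:440]; cv2.imwrite("pics/topc.png",cv2.resize(a,(800,400),interpolation=cv2.INTER_CUBIC))
a=cv2.imread("pics/side0.png")[130:320,130:400]; cv2.imwrite("pics/sidec.png",cv2.resize(a,(800,563),interpolation=cv2.INTER_CUBIC))
E
```

```text
(no output)
```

View pics/topc.png

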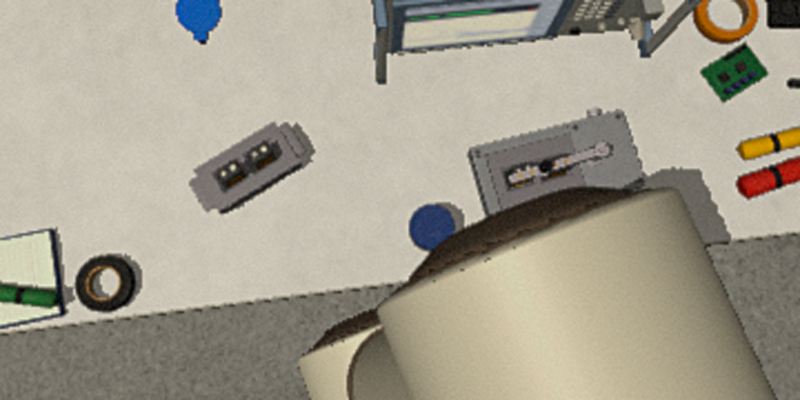

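View pics/sidec.png

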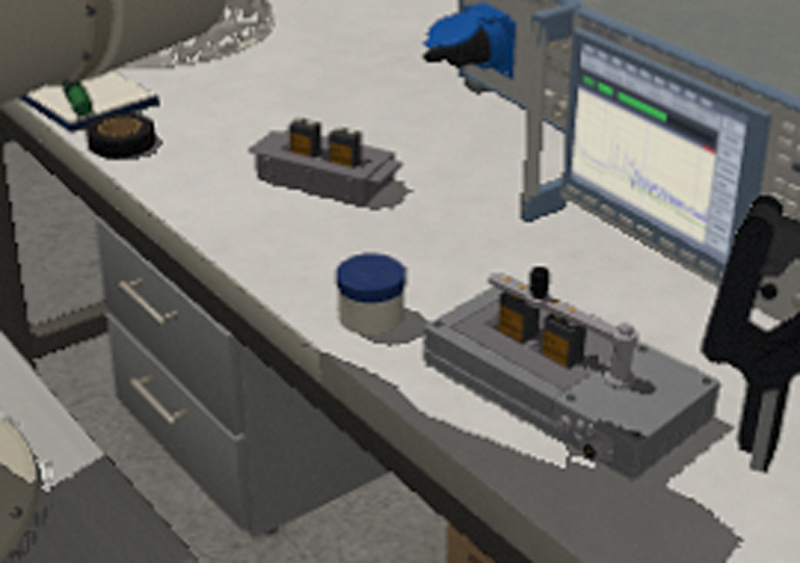

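```bash
cat > h.py <<'E'
from rig import env
import cv2,numpy as np
from scipy.optimize import least_squares
def proj(p,X):
    E=np.array(p["extrinsics"]);c=np.atleast_2d(X)@E[:3,:3].T+E[:3,3]
    s=np.c_[c[:,0],-c[:,1]]/-c[:,2:3]
    f=p["frame"].shape[0]/2/np.tan(np.radians(p["fovy"])/2)
    return s*(1+p["k1"]*(s**2).sum(1,keepdims=True))*f+[p["cx"],p["cy"]]
def back(p,uv,z):
    return least_squares(lambda q:(proj(p,[[q[0]*500,q[1]*500,z]])[0]-uv),[1,0]).x*500
def body(q,L):
    L=np.array(L,float);c,s=np.cos(q[2]),np.sin(q[2])
    return np.c_[q[0]+c*L[:,0]-s*L[:,1],q[1]+s*L[:,0]+c*L[:,1],L[:,2]]
def fit(obs,q0):
    "obs: list of (pic, local pts, uv)"
    u=np.r_[1.,1.,.002]
    r=least_squares(lambda v:np.concatenate([(proj(p,body(v*u,L))-uv).ravel() for p,L,uv in obs]),np.array(q0)/u,loss="soft_l1",x_scale='jac')
    return r.x*u,r.fun.reshape(-1,2).round(1)
def world2tool(d,yaw):
    d=np.array(d);c,s=np.cos(yaw),np.sin(yaw)
    return np.r_[c*d[0]+s*d[1],s*d[0]-c*d[1],-d[2]].round(1)
E
python3 - <<'E'
from h import *
t=env.get_image("top");s=env.get_image("side")
T=lambda a:np.array(a)/2.2222+[80,110]-.25
S=lambda a:np.array(a)/2.963+[130,130]-.25
box=[(t,[[0,27,81],[0,-44,68],[48,95,34],[48,-95,34]],T([[547,165],[600,150],[470,150],[625,112]])),
 (s,[[0,27,91],[0,-44,68],[-48,95,34],[48,-95,34]],S([[541,270],[625,335],[427,327],[716,381]]))]
for sub in(box[:1],box[1:],box): print(*fit(sub,[480,-160,.2]))
ins=[(t,[[0,21,48],[0,-21,48]],T([[231,171],[262,149]])),(s,[[0,21,48],[0,-21,48]],S([[305,126],[345,135]]))]
for sub in(ins[:1],ins[1:],ins): print(*fit(sub,[480,160,.5]))
print("jar",back(t,T([433,227]),42),back(s,S([371,277]),42)," tape",back(t,T([106,282]),18))
print("edge",back(t,T([0,335]),0),back(t,T([380,287]),0))
for c in([390,80],[650,55],[200,40]):print(back(t,T(c),0))
E
```

```text
[ 4.38192343e+02 -1.73363209e+02  1.30225896e-01] [[-0.7  0. ]
 [ 1.1  1. ]
 [ 0.5 -0.3]
 [-0.8 -0.5]]
[ 4.41003775e+02 -1.68861551e+02  1.41139151e-01] [[ 0.6 -0.5]
 [-0.5  0.9]
 [-2.  -0.3]
 [ 1.6 -0.3]]
[ 4.39038779e+02 -1.71359248e+02  1.31521335e-01] [[-1.5 -0.2]
 [ 0.3  0.8]
 [-0.3 -0.5]
 [-1.7 -0.8]
 [ 0.8  0.3]
 [-0.4  1.9]
 [-1.8  0.3]
 [ 1.9  0.9]]
[489.83331594 191.04729045   0.51786223] [[ 0.3 -0.2]
 [-0.3  0.2]]
[4.92514591e+02 2.01452564e+02 4.44240788e-01] [[-0.1 -0.1]
 [ 0.1  0.1]]
[489.14828388 192.99168848   0.51246495] [[-0.4  0.1]
 [-1.   0.6]
 [ 0.4  1.5]
 [ 1.1  1.3]]
jar [385.77500343 -14.58504547] [383.17824876 -17.01464679]  tape [371.91105542 370.79991975]
edge [327.51517999 502.96100853] [327.82291303  54.26227169]
[581.99838977  10.10192859]
[ 574.64928529 -320.34157569]
[663.88743108 242.0488402 ]
```

>>> play_rows([
  {"fingers": 0.6,"dx": 40,"dy": -31,"dz": 0,"wz": -8.5},
  {"fingers": 0.6,"dx": 80,"dy": -62,"dz": 0,"wz": -17},
  {"fingers": 0.6,"dx": 120,"dy": -93,"dz": 0,"wz": -25.5},
  {"fingers": 0.6,"dx": 160,"dy": -124,"dz": 0,"wz": -34},
  {"fingers": 0.6,"dx": 200,"dy": -155,"dz": 0,"wz": -42.5},
  {"fingers": 0.6,"dx": 240,"dy": -186,"dz": 0,"wz": -51},
  {"fingers": 0.6,"dx": 280,"dy": -217,"dz": 0,"wz": -59.5},
  {"fingers": 0.6,"dx": 320,"dy": -248,"dz": 0,"wz": -68},
], squeeze=30)

```text
$.plan[0]: bad value
```

>>> play_rows([
  {"fingers": 0.6,"dx": 40,"dy": -31,"dz": 0,"wx": 0,"wy": 0,"wz": -8.5},
  {"fingers": 0.6,"dx": 80,"dy": -62,"dz": 0,"wx": 0,"wy": 0,"wz": -17},
  {"fingers": 0.6,"dx": 120,"dy": -93,"dz": 0,"wx": 0,"wy": 0,"wz": -25.5},
  {"fingers": 0.6,"dx": 160,"dy": -124,"dz": 0,"wx": 0,"wy": 0,"wz": -34},
  {"fingers": 0.6,"dx": 200,"dy": -155,"dz": 0,"wx": 0,"wy": 0,"wz": -42.5},
  {"fingers": 0.6,"dx": 240,"dy": -186,"dz": 0,"wx": 0,"wy": 0,"wz": -51},
  {"fingers": 0.6,"dx": 280,"dy": -217,"dz": 0,"wx": 0,"wy": 0,"wz": -59.5},
  {"fingers": 0.6,"dx": 320,"dy": -248,"dz": 0,"wx": 0,"wy": 0,"wz": -68},
], squeeze=30)

```text
t: 1.7
position: [429.4, -156.1, 231.6]
tool_rot: [3.141, 0.001, 1.646]
contact_force: [1.8, -1.5, -0.0]
finger_gap: 34.2
finger_force: 0.0
```

>>> play_rows([
  {"fingers": 0.6,"dx": 8,"dy": 5,"dz": 20,"wx": 0,"wy": 0,"wz": -8},
  {"fingers": 0.6,"dx": 8,"dy": 5,"dz": 50,"wx": 0,"wy": 0,"wz": -16},
  {"fingers": 0.6,"dx": 8,"dy": 5,"dz": 80,"wx": 0,"wy": 0,"wz": -24},
  {"fingers": 0.6,"dx": 8,"dy": 5,"dz": 100,"wx": 0,"wy": 0,"wz": -32},
  {"fingers": 0.6,"dx": 8,"dy": 5,"dz": 115,"wx": 0,"wy": 0,"wz": -40},
  {"fingers": 0.6,"dx": 8,"dy": 5,"dz": 115,"wx": 0,"wy": 0,"wz": -48},
  {"fingers": 0.6,"dx": 8,"dy": 5,"dz": 115,"wx": 0,"wy": 0,"wz": -48.5},
  {"fingers": 0.6,"dx": 8,"dy": 5,"dz": 115,"wx": 0,"wy": 0,"wz": -48.5},
])

```text
t: 2.5
position: [433.5, -149.9, 116.7]
tool_rot: [3.142, 0.001, 2.484]
contact_force: [0.0, -0.3, 1.4]
finger_gap: 34.5
finger_force: 0.0
```

```bash
python3 - <<'E'
from h import *
s=env.get_image("side");t=env.get_image("top")
a=cv2.resize(s["frame"][130:330,200:400],(600,600),interpolation=cv2.INTER_CUBIC)
cv2.imwrite("pics/k1.png",a[:,:,::-1])
print(env.read_state()["position"],env.read_state()["tool_rot"])
E
```

```text
[ 433.65552635 -149.91600691  116.90180029] [3.14151925e+00 1.31311335e-03 2.48486909e+00]
```

View pics/k1.png

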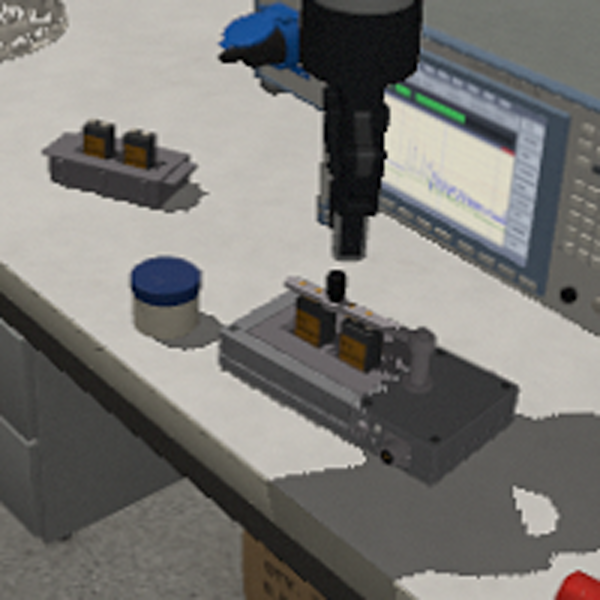

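```bash
python3 - <<'E'
from h import *
t=env.get_image("top");s=env.get_image("side")
S=lambda a:np.array(a)/3+[200,130]-.33
T=lambda a:np.array(a)/2.2222+[80,110]-.25
o1=(s,[[0,27,91],[0,-44,68],[-48,95,34],[-48,-95,34],[48,-95,34]],S([[336,272],[423,333],[221,345],[434,443],[517,391]]))
o2=(t,[[0,27,81],[0,-44,68],[48,95,34],[48,-95,34]],T([[547,165],[600,150],[470,150],[625,112]]))
print(*fit([o1],[440,-170,.13]));print(*fit([o1,o2],[440,-170,.13]))
q=env.read_state()["position"];print(proj(s,[q])*1, (proj(s,[q])[0]-[200,130])*3)
f=t["frame"][130:240,260:400];cv2.imwrite("pics/k2.png",cv2.resize(f,(700,550),interpolation=cv2.INTER_CUBIC)[:,:,::-1])
E
```

```text
[ 4.41568610e+02 -1.67184995e+02  1.39761848e-01] [[ 0.9 -0.4]
 [-0.9  2.6]
 [-1.7 -5.3]
 [ 0.4  1.9]
 [ 0.6 -2.4]]
[ 4.38400165e+02 -1.71523473e+02  1.29152183e-01] [[ 1.3  1. ]
 [-0.6  4.2]
 [-1.4 -4.2]
 [ 0.3  3.8]
 [ 1.1 -0.5]
 [-1.4  0. ]
 [ 0.4  1.1]
 [-0.2 -0.3]
 [-1.5 -0.5]]
[[314.97235726 211.56308299]] [344.91707177 244.68924898]
```

View pics/k2.png

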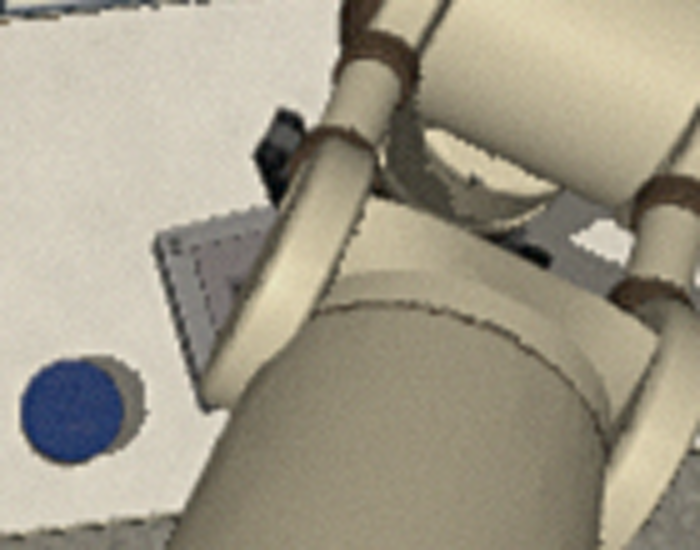

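>>> play_rows([
  {"fingers": 0.6,"dx": 4,"dy": 5.6,"dz": 0,"wx": 0,"wy": 0,"wz": 0},
  {"fingers": 0.6,"dx": 4,"dy": 5.6,"dz": 10,"wx": 0,"wy": 0,"wz": 0},
  {"fingers": 0.6,"dx": 4,"dy": 5.6,"dz": 20,"wx": 0,"wy": 0,"wz": 0},
  {"fingers": 0.6,"dx": 4,"dy": 5.6,"dz": 30,"wx": 0,"wy": 0,"wz": 0},
  {"fingers": 0.6,"dx": 4,"dy": 5.6,"dz": 40,"wx": 0,"wy": 0,"wz": 0},
  {"fingers": 0.8,"dx": 4,"dy": 5.6,"dz": 40,"wx": 0,"wy": 0,"wz": 0},
  {"fingers": 0.8,"dx": 4,"dy": 5.6,"dz": 40,"wx": 0,"wy": 0,"wz": 0},
  {"fingers": 0.8,"dx": 4,"dy": 5.6,"dz": 40,"wx": 0,"wy": 0,"wz": 0},
])

```text
t: 3.5
position: [433.8, -143.0, 76.7]
tool_rot: [3.142, 0.001, 2.487]
contact_force: [0.0, -0.3, 0.6]
finger_gap: 16.9
finger_force: 0.0
```

```bash
python3 - <<'E'
from h import *
s=env.get_image("side")
a=cv2.resize(s["frame"][170:290,250:400],(750,600),interpolation=cv2.INTER_CUBIC)
cv2.imwrite("pics/k3.png",a[:,:,::-1])
print(env.read_state()["position"],env.read_state()["contact_force"],env.read_state()["finger_force"])
E
```

```text
[ 433.88366068 -143.08354376   76.79696706] [-0.09036183  0.21360816  0.32895612] 0.0
```

View pics/k3.png

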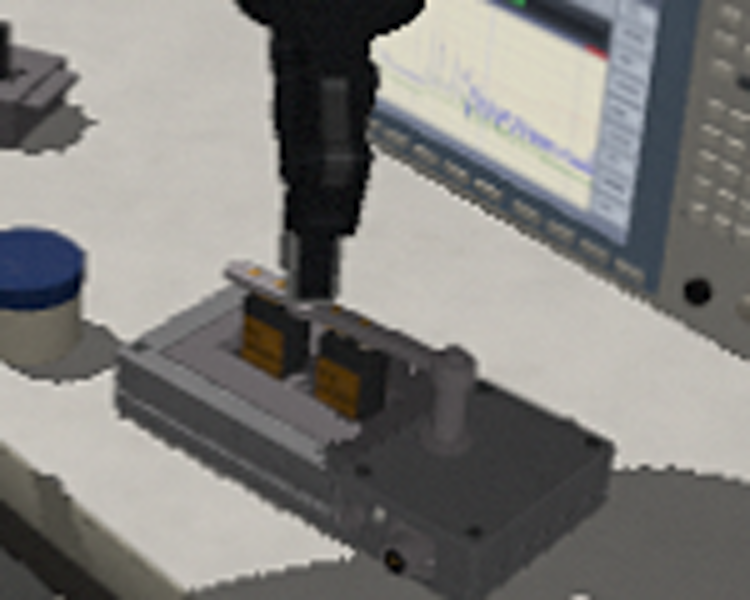

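>>> play_rows([
  {"fingers": 0.8,"dx": 11.3,"dy": -14.7,"dz": 0,"wx": 0,"wy": 0,"wz": 0},
  {"fingers": 0.8,"dx": 18.4,"dy": -31.8,"dz": 0,"wx": 0,"wy": 0,"wz": 0},
  {"fingers": 0.8,"dx": 20.8,"dy": -50.2,"dz": 0,"wx": 0,"wy": 0,"wz": 0},
  {"fingers": 0.8,"dx": 18.2,"dy": -68.5,"dz": 0,"wx": 0,"wy": 0,"wz": 0},
  {"fingers": 0.8,"dx": 11.1,"dy": -85.7,"dz": 0,"wx": 0,"wy": 0,"wz": 0},
  {"fingers": 0.8,"dx": 0,"dy": -100,"dz": 0,"wx": 0,"wy": 0,"wz": 0},
  {"fingers": 0.8,"dx": -3.8,"dy": -103.7,"dz": 0,"wx": 0,"wy": 0,"wz": 0},
  {"fingers": 0.8,"dx": -3.8,"dy": -103.7,"dz": 0,"wx": 0,"wy": 0,"wz": 0},
])

```text
t: 4.35
position: [373.7, -228.0, 76.8]
tool_rot: [-3.141, 0.001, 2.486]
contact_force: [0.7, 0.4, -0.1]
finger_gap: 17.1
finger_force: 0.0
```

>>> play_rows([
  {"fingers": 0.6,"dx": 0,"dy": 0,"dz": 0,"wx": 0,"wy": 0,"wz": 0},
  {"fingers": 0.55,"dx": 0,"dy": 0,"dz": -40,"wx": 0,"wy": 0,"wz": 0},
  {"fingers": 0.55,"dx": 4,"dy": 14,"dz": -85,"wx": 0,"wy": 0,"wz": 3},
  {"fingers": 0.55,"dx": 18,"dy": 50,"dz": -105,"wx": 0,"wy": 0,"wz": 6},
  {"fingers": 0.55,"dx": 34,"dy": 95,"dz": -105,"wx": 0,"wy": 0,"wz": 10},
  {"fingers": 0.55,"dx": 51,"dy": 140,"dz": -105,"wx": 0,"wy": 0,"wz": 14},
  {"fingers": 0.55,"dx": 68,"dy": 185,"dz": -105,"wx": 0,"wy": 0,"wz": 18},
  {"fingers": 0.55,"dx": 84,"dy": 230,"dz": -105,"wx": 0,"wy": 0,"wz": 22.9},
])

```text
t: 5.15
position: [446.6, 9.0, 181.5]
tool_rot: [3.141, 0.0, 2.085]
contact_force: [1.2, -0.0, 1.2]
finger_gap: 38.5
finger_force: 0.0
```

>>> play_rows([
  {"fingers": 0.55,"dx": 30,"dy": 32,"dz": 0,"wx": 0,"wy": 0,"wz": 0},
  {"fingers": 0.55,"dx": 60,"dy": 64,"dz": 0,"wx": 0,"wy": 0,"wz": 0},
  {"fingers": 0.55,"dx": 90,"dy": 96,"dz": 20,"wx": 0,"wy": 0,"wz": 0},
  {"fingers": 0.55,"dx": 117,"dy": 127,"dz": 40,"wx": 0,"wy": 0,"wz": 0},
  {"fingers": 0.55,"dx": 117,"dy": 127,"dz": 70,"wx": 0,"wy": 0,"wz": 0},
  {"fingers": 0.55,"dx": 117,"dy": 127,"dz": 90,"wx": 0,"wy": 0,"wz": 0},
  {"fingers": 0.55,"dx": 117,"dy": 127,"dz": 90,"wx": 0,"wy": 0,"wz": 0},
  {"fingers": 0.55,"dx": 117,"dy": 127,"dz": 90,"wx": 0,"wy": 0,"wz": 0},
])

```text
t: 5.95
position: [499.0, 171.2, 91.6]
tool_rot: [-3.141, -0.0, 2.088]
contact_force: [-0.1, -0.7, 0.2]
finger_gap: 38.9
finger_force: 0.0
```

```bash
python3 - <<'E'
from h import *
s=env.get_image("side");t=env.get_image("top")
a=cv2.resize(t["frame"][140:220,270:376],(530,400),interpolation=cv2.INTER_CUBIC)
b=cv2.resize(s["frame"][130:230,190:256],(264,400),interpolation=cv2.INTER_CUBIC)
cv2.imwrite("pics/k4.png",np.hstack([a,b])[:,:,::-1])
st=env.read_state();print(st["position"],st["tool_rot"],proj(s,[st["position"]]))
for n in("contact_arm","swing_knob","preamp"):
  print(n,[(round(d["p"],2),np.round(d["xy"],1).tolist()) for d in env.cut_out(t,n)])
E
```

```text
[500.37003212 170.89075162  92.98194819] [3.13902708e+00 1.10175805e-03 2.08740479e+00] [[248.30144238 161.4257952 ]]
contact_arm [(0.73, [358.0, 195.6])]
swing_knob [(0.47, [358.6, 198.2])]
preamp [(0.82, [333.4, 183.3]), (0.43, [360.6, 196.0])]
```

View pics/k4.png

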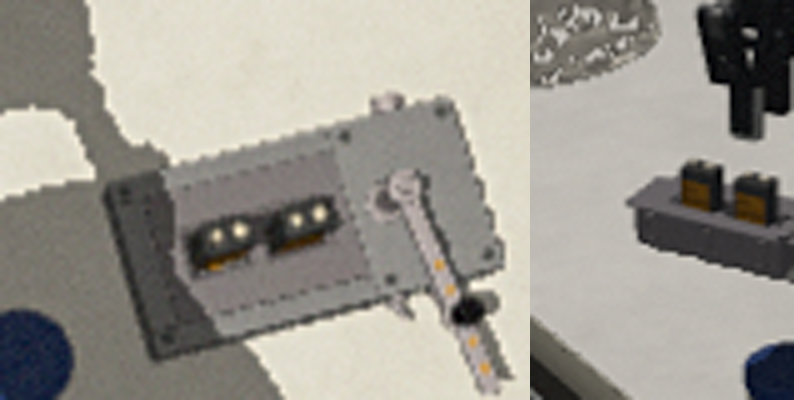

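```bash
python3 - <<'E'
from h import *
s=env.get_image("side");t=env.get_image("top")
T=lambda a:np.array(a)/2.2222+[80,110]-.25
T5=lambda a:np.array(a)/5+[270,140]-.4
S4=lambda a:np.array(a)/4+[190,130]-.4
b=[(t,[[48,95,34],[48,-95,34],[-48,-95,34],[0,48,61],[0,6,61]],T5([[108,188],[440,100],[502,258],[221,238],[303,216]]))]
q,r=fit(b,[440,-170,.13]);print(q,r.tolist())
P=back(t,T5([406,186]),71);K=back(t,T5([468,305]),84);print("pivot",P,"knob",K,np.linalg.norm(K-P),"ang",np.arctan2(*(K-P)[::-1])%6.283-q[2]-np.pi/2)
print("pivot pred",body(q,[[0,-44,0]]))
L=[[0,21,55],[0,-21,55]]
i=[(t,L,T([[231,171],[262,149]])),(s,L,S4([[173,166],[227,179]]))]
for sub in(i[:1],i[1:],i): print(*[x.tolist() for x in fit(sub,[480,190,.5])])
E
```

```text
[ 4.40839990e+02 -1.69817151e+02  1.56361891e-01] [[-1.1, -0.1], [0.3, -1.5], [0.1, 0.7], [0.6, 0.1], [-0.2, 0.1]]
pivot [ 447.13927941 -216.55185779] knob [ 381.14984775 -232.16747209] 67.81189055835162 ang 1.6466129007134187
pivot pred [[ 447.69191253 -213.28036757    0.        ]]
[488.1170734700386, 190.0769900592655, 0.5177722870833165] [[0.3, -0.2], [-0.3, 0.2]]
[488.36073763700483, 194.48190112163596, 0.42227546455906656] [[-0.0, -0.0], [0.0, 0.0]]
[487.52298436774333, 191.08160387739272, 0.4963714203258155] [[-0.2, -0.1], [-0.5, 0.6], [0.1, 0.7], [0.8, 0.3]]
```

>>> play_rows([
  {"fingers": 0.55,"dx": 2.8,"dy": -1,"dz": 10,"wx": 0,"wy": 0,"wz": 1},
  {"fingers": 0.55,"dx": 2.8,"dy": -1,"dz": 30,"wx": 0,"wy": 0,"wz": 1},
  {"fingers": 0.55,"dx": 2.8,"dy": -1,"dz": 50,"wx": 0,"wy": 0,"wz": 1},
  {"fingers": 0.55,"dx": 2.8,"dy": -1,"dz": 60,"wx": 0,"wy": 0,"wz": 1},
  {"fingers": 0.9,"dx": 2.8,"dy": -1,"dz": 60,"wx": 0,"wy": 0,"wz": 1},
  {"fingers": 0.9,"dx": 2.8,"dy": -1,"dz": 60,"wx": 0,"wy": 0,"wz": 1},
  {"fingers": 0.9,"dx": 2.8,"dy": -1,"dz": 60,"wx": 0,"wy": 0,"wz": 1},
  {"fingers": 0.9,"dx": 2.8,"dy": -1,"dz": 60,"wx": 0,"wy": 0,"wz": 1},
], squeeze=30)

```text
t: 7.1
position: [497.8, 172.7, 32.2]
tool_rot: [3.14, 0.001, 2.07]
contact_force: [-0.2, -0.6, -1.1]
finger_gap: 17.0
finger_force: 32.7
```

```bash
python3 - <<'E'
from h import *
s=env.get_image("side")
cv2.imwrite("pics/k5.png",cv2.resize(s["frame"][120:220,180:310],(780,600),interpolation=cv2.INTER_CUBIC)[:,:,::-1])
st=env.read_state();print(st)
E
```

```text
{'t': 7.15, 'joint_positions': array([ 1.04513442e-01,  2.87638167e-01,  1.87807775e+00, -5.98789388e-06,
        9.74568482e-01, -3.94673906e-01]), 'qvel': array([ 0.0012904 ,  0.00325071,  0.00366193, -0.00078302, -0.00108468,
        0.00077128]), 'tau': array([-1.23965750e-03, -3.84464478e+01, -2.68761635e+01,  6.41726965e-04,
       -3.98662261e-03,  9.23981279e-04]), 'position': array([497.63712013, 172.7562777 ,  32.04120735]), 'tool_rot': array([3.14038688e+00, 5.07612907e-04, 2.06998673e+00]), 'contact_force': array([-0.27511516, -0.35037953, -0.45359408]), 'moment': array([-0.10698672,  0.01436197,  0.01568723]), 'finger_force': 32.71066904067993, 'finger_gap': 16.7353124877232}
```

View pics/k5.png

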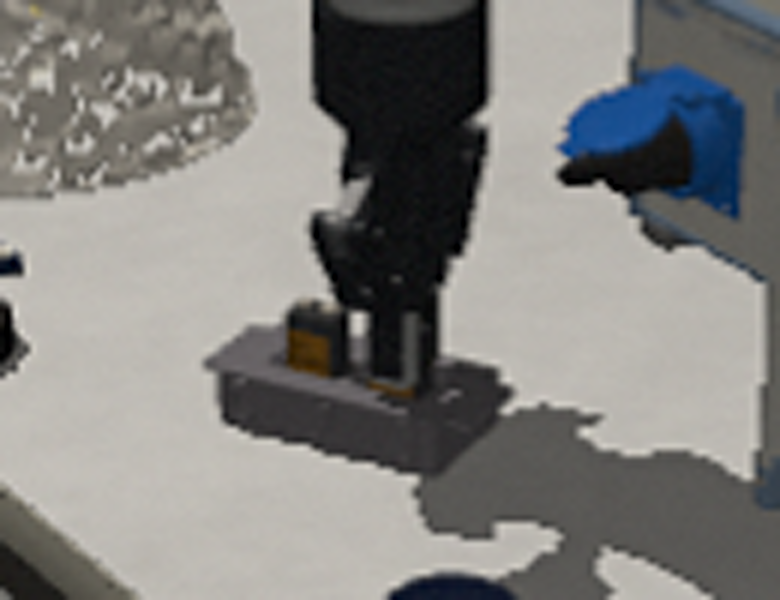

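>>> play_rows([
  {"fingers": 0.9,"dx": 0,"dy": 0,"dz": -20,"wx": 0,"wy": 0,"wz": 0},
  {"fingers": 0.9,"dx": 0,"dy": 0,"dz": -40,"wx": 0,"wy": 0,"wz": 0},
  {"fingers": 0.9,"dx": -10,"dy": -8,"dz": -60,"wx": 0,"wy": 0,"wz": 2},
  {"fingers": 0.9,"dx": -35,"dy": -29,"dz": -60,"wx": 0,"wy": 0,"wz": 7},
  {"fingers": 0.9,"dx": -62,"dy": -51,"dz": -60,"wx": 0,"wy": 0,"wz": 12},
  {"fingers": 0.9,"dx": -90,"dy": -75,"dz": -55,"wx": 0,"wy": 0,"wz": 17},
  {"fingers": 0.9,"dx": -112,"dy": -92.6,"dz": -40,"wx": 0,"wy": 0,"wz": 20},
  {"fingers": 0.9,"dx": -112,"dy": -92.6,"dz": -20,"wx": 0,"wy": 0,"wz": 20},
])

```text
t: 7.95
position: [470.5, 27.0, 52.4]
tool_rot: [3.138, 0.002, 1.716]
contact_force: [-0.4, 0.6, -0.8]
finger_gap: 17.1
finger_force: 31.9
```

```bash
python3 - <<'E'
from h import *
s=env.get_image("side")
cv2.imwrite("pics/k6.png",cv2.resize(s["frame"][130:250,200:350],(750,600),interpolation=cv2.INTER_CUBIC)[:,:,::-1])
st=env.read_state();print(st["position"],st["tool_rot"],st["finger_gap"],proj(s,[st["position"]]))
E
```

```text
[467.53162465  28.75800906  48.61783658] [-3.13864181e+00 -9.09092753e-04  1.71757203e+00] 17.057597682906056 [[272.1121704  201.49391541]]
```

View pics/k6.png

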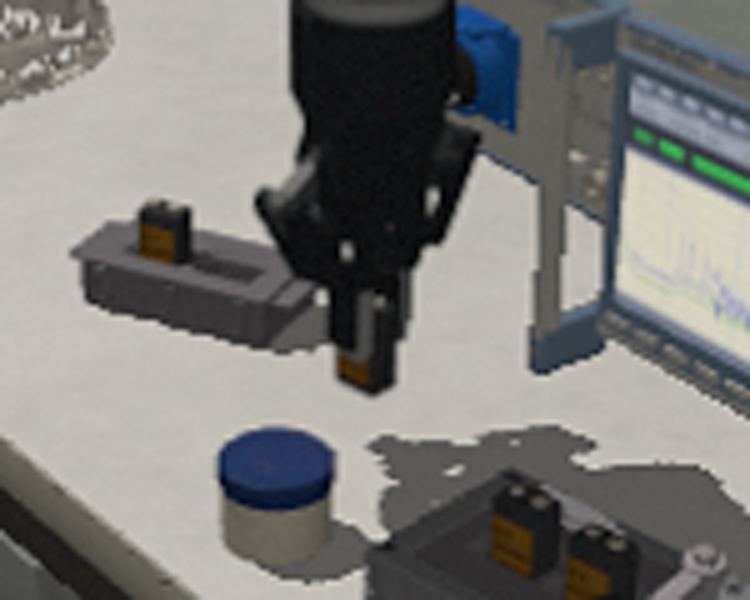

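>>> play_rows([
  {"fingers": 0.9,"dx": 0,"dy": 0,"dz": 6,"wx": 0,"wy": 0,"wz": 0},
  {"fingers": 0.9,"dx": 0,"dy": 0,"dz": 12,"wx": 0,"wy": 0,"wz": 0},
  {"fingers": 0.9,"dx": 0,"dy": 0,"dz": 18,"wx": 0,"wy": 0,"wz": 0},
  {"fingers": 0.9,"dx": 0,"dy": 0,"dz": 22,"wx": 0,"wy": 0,"wz": 0},
  {"fingers": 0.9,"dx": 0,"dy": 0,"dz": 22,"wx": 0,"wy": 0,"wz": 0},
  {"fingers": 0.9,"dx": 0,"dy": 0,"dz": 22,"wx": 0,"wy": 0,"wz": 0},
  {"fingers": 0.9,"dx": 0,"dy": 0,"dz": 22,"wx": 0,"wy": 0,"wz": 0},
  {"fingers": 0.9,"dx": 0,"dy": 0,"dz": 22,"wx": 0,"wy": 0,"wz": 0},
])

```text
t: 8.8
position: [469.7, 30.0, 29.6]
tool_rot: [3.141, 0.0, 1.721]
contact_force: [-0.6, -0.6, -0.5]
finger_gap: 17.0
finger_force: 31.9
```

>>> play_rows([
  {"fingers": 0.9,"dx": 0,"dy": 0,"dz": 3,"wx": 0,"wy": 0,"wz": 0},
  {"fingers": 0.9,"dx": 0,"dy": 0,"dz": 5.2,"wx": 0,"wy": 0,"wz": 0},
  {"fingers": 0.9,"dx": 0,"dy": 0,"dz": 5.2,"wx": 0,"wy": 0,"wz": 0},
  {"fingers": 0.9,"dx": 0,"dy": 0,"dz": 5.2,"wx": 0,"wy": 0,"wz": 0},
  {"fingers": 0.55,"dx": 0,"dy": 0,"dz": 5.2,"wx": 0,"wy": 0,"wz": 0},
  {"fingers": 0.55,"dx": 0,"dy": 0,"dz": 5.2,"wx": 0,"wy": 0,"wz": 0},
  {"fingers": 0.55,"dx": 0,"dy": 0,"dz": -20,"wx": 0,"wy": 0,"wz": 0},
  {"fingers": 0.55,"dx": 0,"dy": 0,"dz": -60,"wx": 0,"wy": 0,"wz": 0},
])

```text
t: 9.6
position: [466.9, 30.4, 87.8]
tool_rot: [-3.136, -0.002, 1.721]
contact_force: [0.8, 0.4, 1.4]
finger_gap: 38.7
finger_force: 0.0
```

>>> play_rows([
  {"fingers": 0.55,"dx": -30,"dy": -12,"dz": 0,"wx": 0,"wy": 0,"wz": 0},
  {"fingers": 0.55,"dx": -70,"dy": -28,"dz": 0,"wx": 0,"wy": 0,"wz": 0},
  {"fingers": 0.55,"dx": -110,"dy": -44,"dz": 0,"wx": 0,"wy": 0,"wz": 0},
  {"fingers": 0.55,"dx": -135,"dy": -54,"dz": 0,"wx": 0,"wy": 0,"wz": 0},
  {"fingers": 0.55,"dx": -145,"dy": -58.5,"dz": 5,"wx": 0,"wy": 0,"wz": 0},
  {"fingers": 0.55,"dx": -145,"dy": -58.5,"dz": 15,"wx": 0,"wy": 0,"wz": 0},
  {"fingers": 0.55,"dx": -145,"dy": -58.5,"dz": 20,"wx": 0,"wy": 0,"wz": 0},
  {"fingers": 0.55,"dx": -145,"dy": -58.5,"dz": 20,"wx": 0,"wy": 0,"wz": 0},
])

```text
t: 10.4
position: [432.4, -120.3, 67.7]
tool_rot: [-3.139, -0.002, 1.722]
contact_force: [-0.2, 0.4, -0.9]
finger_gap: 38.7
finger_force: 0.0
```

```bash
python3 - <<'E'
from h import *
s=env.get_image("side")
cv2.imwrite("pics/k7.png",cv2.resize(s["frame"][150:270,230:380],(750,600),interpolation=cv2.INTER_CUBIC)[:,:,::-1])
st=env.read_state();p=st["position"];print(p,st["tool_rot"],(proj(s,[p])-[230,150])*5)
E
```

```text
[ 432.79815405 -120.55402083   68.33955014] [-3.14001740e+00 -1.64717243e-03  1.72262765e+00] [[368.16333762 380.10274757]]
```

View pics/k7.png

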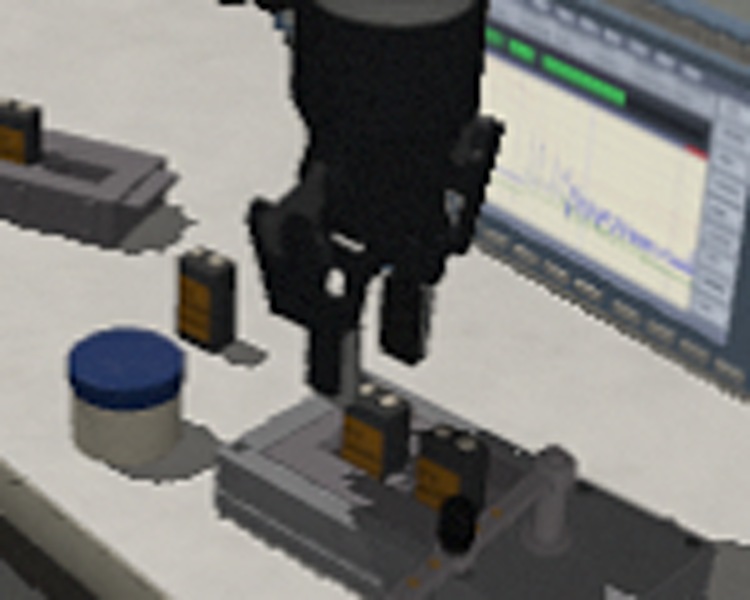

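>>> play_rows([
  {"fingers": 0.55,"dx": -2.6,"dy": 0.8,"dz": 0,"wx": 0,"wy": 0,"wz": 0},
  {"fingers": 0.55,"dx": -2.6,"dy": 0.8,"dz": 15,"wx": 0,"wy": 0,"wz": 0},
  {"fingers": 0.55,"dx": -2.6,"dy": 0.8,"dz": 30,"wx": 0,"wy": 0,"wz": 0},
  {"fingers": 0.55,"dx": -2.6,"dy": 0.8,"dz": 30.5,"wx": 0,"wy": 0,"wz": 0},
  {"fingers": 0.9,"dx": -2.6,"dy": 0.8,"dz": 30.5,"wx": 0,"wy": 0,"wz": 0},
  {"fingers": 0.9,"dx": -2.6,"dy": 0.8,"dz": 30.5,"wx": 0,"wy": 0,"wz": 0},
  {"fingers": 0.9,"dx": -2.6,"dy": 0.8,"dz": 30.5,"wx": 0,"wy": 0,"wz": 0},
  {"fingers": 0.9,"dx": -2.6,"dy": 0.8,"dz": 30.5,"wx": 0,"wy": 0,"wz": 0},
])

```text
t: 11.25
position: [435.0, -124.8, 39.5]
tool_rot: [3.14, 0.001, 1.721]
contact_force: [0.6, 0.8, 2.3]
finger_gap: 16.5
finger_force: 34.5
```

>>> play_rows([
  {"fingers": 0.9,"dx": 0,"dy": 0,"dz": -25,"wx": 0,"wy": 0,"wz": 0},
  {"fingers": 0.9,"dx": 0,"dy": 0,"dz": -60,"wx": 0,"wy": 0,"wz": 0},
  {"fingers": 0.9,"dx": 20,"dy": 8,"dz": -70,"wx": 0,"wy": 0,"wz": 0},
  {"fingers": 0.9,"dx": 60,"dy": 23,"dz": -70,"wx": 0,"wy": 0,"wz": -4},
  {"fingers": 0.9,"dx": 105,"dy": 40,"dz": -70,"wx": 0,"wy": 0,"wz": -8},
  {"fingers": 0.9,"dx": 150,"dy": 57,"dz": -70,"wx": 0,"wy": 0,"wz": -12},
  {"fingers": 0.9,"dx": 195,"dy": 74,"dz": -70,"wx": 0,"wy": 0,"wz": -16},
  {"fingers": 0.9,"dx": 235,"dy": 89,"dz": -70,"wx": 0,"wy": 0,"wz": -20},
])

```text
t: 12.05
position: [487.5, 123.4, 109.2]
tool_rot: [3.141, 0.0, 2.073]
contact_force: [0.9, -0.4, -0.6]
finger_gap: 16.8
finger_force: 34.3
```

```bash
python3 - <<'E'
from h import *
t=env.get_image("top");t=env.get_image("top");p=env.read_state();print(p["position"],p["tool_rot"],p["finger_gap"])
T=t["frame"][140:220,270:376];cv2.imwrite("pics/b1.png",T[:,:,::-1])
E
```

```text
[487.64595015 125.44578858 109.21363219] [ 3.13989989e+00 -7.19656713e-04  2.07692256e+00] 16.549304984680468
```

>>> play_rows([
  {"fingers": 0.9,"dx": 18,"dy": 16,"dz": 0,"wx": 0,"wy": 0,"wz": 0},
  {"fingers": 0.9,"dx": 35.6,"dy": 31.6,"dz": 5,"wx": 0,"wy": 0,"wz": 0},
  {"fingers": 0.9,"dx": 35.6,"dy": 31.6,"dz": 20,"wx": 0,"wy": 0,"wz": 0},
  {"fingers": 0.9,"dx": 35.6,"dy": 31.6,"dz": 35,"wx": 0,"wy": 0,"wz": 0},
  {"fingers": 0.9,"dx": 35.6,"dy": 31.6,"dz": 43,"wx": 0,"wy": 0,"wz": 0},
  {"fingers": 0.9,"dx": 35.6,"dy": 31.6,"dz": 43,"wx": 0,"wy": 0,"wz": 0},
  {"fingers": 0.9,"dx": 35.6,"dy": 31.6,"dz": 43,"wx": 0,"wy": 0,"wz": 0},
  {"fingers": 0.9,"dx": 35.6,"dy": 31.6,"dz": 43,"wx": 0,"wy": 0,"wz": 0},
])

```text
t: 12.95
position: [498.8, 167.3, 66.7]
tool_rot: [3.14, 0.001, 2.07]
contact_force: [0.9, 0.4, -0.0]
finger_gap: 17.2
finger_force: 34.3
```

```bash
python3 - <<'E'
from h import *
s=env.get_image("side")
cv2.imwrite("pics/k8.png",cv2.resize(s["frame"][130:230,190:290],(600,600),interpolation=cv2.INTER_CUBIC)[:,:,::-1])
st=env.read_state();p=st["position"];print(p,st["tool_rot"],(proj(s,[p,p+[0,0,-25]])-[190,130])*6)
E
```

```text
[498.7606224  167.37493491  66.735574  ] [3.14001399e+00 6.74480593e-04 2.06963353e+00] [[351.95834149 247.27364783]
 [352.36705463 298.78997203]]
```

View pics/k8.png

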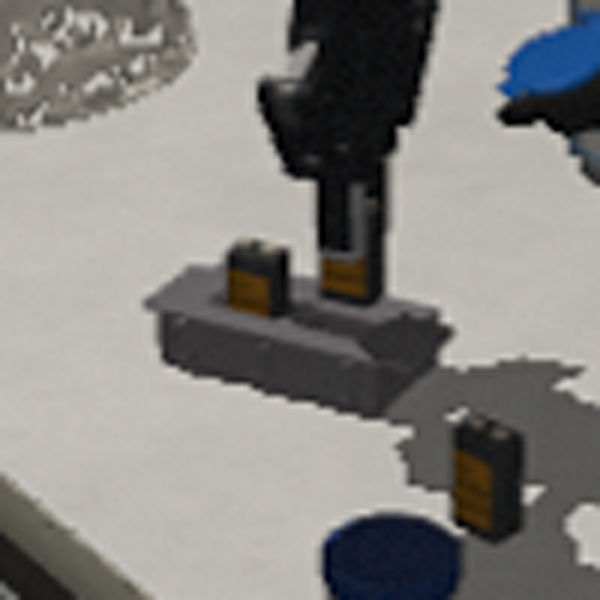

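>>> play_rows([
  {"fingers": 0.9,"dx": 5,"dy": 1.6,"dz": 0,"wx": 0,"wy": 0,"wz": 0},
  {"fingers": 0.9,"dx": 5,"dy": 1.6,"dz": 8,"wx": 0,"wy": 0,"wz": 0},
  {"fingers": 0.9,"dx": 5,"dy": 1.6,"dz": 14,"wx": 0,"wy": 0,"wz": 0},
  {"fingers": 0.9,"dx": 5,"dy": 1.6,"dz": 19,"wx": 0,"wy": 0,"wz": 0},
  {"fingers": 0.9,"dx": 5,"dy": 1.6,"dz": 24,"wx": 0,"wy": 0,"wz": 0},
  {"fingers": 0.9,"dx": 5,"dy": 1.6,"dz": 28,"wx": 0,"wy": 0,"wz": 0},
  {"fingers": 0.9,"dx": 5,"dy": 1.6,"dz": 31,"wx": 0,"wy": 0,"wz": 0},
  {"fingers": 0.9,"dx": 5,"dy": 1.6,"dz": 31,"wx": 0,"wy": 0,"wz": 0},
])

```text
t: 13.8
position: [497.6, 174.6, 40.0]
tool_rot: [3.141, -0.002, 2.07]
contact_force: [-19.7, 4.0, 46.7]
finger_gap: 16.8
finger_force: 52.4
```

```bash
python3 - <<'E'
from h import *
env.get_image("side");st=env.read_state();print(st["position"],st["tool_rot"],st["contact_force"],st["moment"])
E
```

```text
[497.62249026 174.55487852  40.05497876] [ 3.14139424e+00 -2.37780255e-03  2.07024411e+00] [-20.34355581   3.18577481  45.13396369] [ 0.21780589  3.4660917  -0.25344398]
```

>>> play_rows([
  {"fingers": 0.9,"dx": 0,"dy": 0,"dz": -6,"wx": 0,"wy": 0,"wz": 0},
  {"fingers": 0.9,"dx": 1,"dy": 0,"dz": -12,"wx": 0,"wy": 0,"wz": 0},
  {"fingers": 0.9,"dx": 3,"dy": -1,"dz": -12,"wx": 0,"wy": 0,"wz": 0},
  {"fingers": 0.9,"dx": 3,"dy": -1,"dz": -9,"wx": 0,"wy": 0,"wz": 0},
  {"fingers": 0.9,"dx": 3,"dy": -1,"dz": -6,"wx": 0,"wy": 0,"wz": 0},
  {"fingers": 0.9,"dx": 3,"dy": -1,"dz": -3,"wx": 0,"wy": 0,"wz": 0},
  {"fingers": 0.9,"dx": 3,"dy": -1,"dz": -1,"wx": 0,"wy": 0,"wz": 0},
  {"fingers": 0.9,"dx": 3,"dy": -1,"dz": -1,"wx": 0,"wy": 0,"wz": 0},
])

```text
t: 14.65
position: [496.1, 175.3, 35.7]
tool_rot: [3.138, 0.0, 2.069]
contact_force: [4.8, 2.6, 0.4]
finger_gap: 17.2
finger_force: 45.8
```

```bash
python3 - <<'E'
from h import *
s=env.get_image("side")
cv2.imwrite("pics/k9.png",cv2.resize(s["frame"][140:220,190:290],(750,600),interpolation=cv2.INTER_CUBIC)[:,:,::-1])
st=env.read_state();print(st["position"],st["tool_rot"],st["contact_force"],st["moment"])
E
```

```text
[496.05709232 175.29381723  35.73479999] [3.13816837e+00 3.66289590e-04 2.06928485e+00] [ 5.39294596  3.35543388 -0.18374686] [ 0.61497325 -0.99295899 -0.0702786 ]
```

View pics/k9.png

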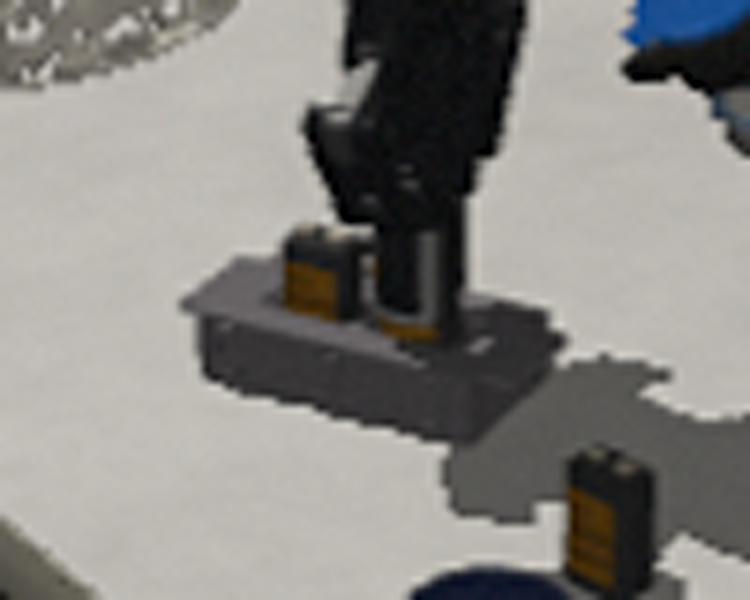

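>>> play_rows([
  {"fingers": 0.9,"dx": 0,"dy": 0.7,"dz": 1,"wx": 0,"wy": 0,"wz": 0},
  {"fingers": 0.9,"dx": 0,"dy": 0.7,"dz": 2,"wx": 0,"wy": 0,"wz": 0},
  {"fingers": 0.9,"dx": 0,"dy": 0.7,"dz": 3,"wx": 0,"wy": 0,"wz": 0},
  {"fingers": 0.9,"dx": 0,"dy": 0.7,"dz": 4,"wx": 0,"wy": 0,"wz": 0},
  {"fingers": 0.9,"dx": 0,"dy": 0.7,"dz": 4.5,"wx": 0,"wy": 0,"wz": 0},
  {"fingers": 0.9,"dx": 0,"dy": 0.7,"dz": 4.5,"wx": 0,"wy": 0,"wz": 0},
  {"fingers": 0.9,"dx": 0,"dy": 0.7,"dz": 4.5,"wx": 0,"wy": 0,"wz": 0},
  {"fingers": 0.9,"dx": 0,"dy": 0.7,"dz": 4.5,"wx": 0,"wy": 0,"wz": 0},
])

```text
t: 15.5
position: [496.1, 175.4, 31.5]
tool_rot: [3.14, 0.0, 2.07]
contact_force: [4.5, 3.0, 1.9]
finger_gap: 17.0
finger_force: 46.1
```

>>> play_rows([
  {"fingers": 0.75,"dx": 0,"dy": 0,"dz": 0,"wx": 0,"wy": 0,"wz": 0},
  {"fingers": 0.55,"dx": 0,"dy": 0,"dz": 0,"wx": 0,"wy": 0,"wz": 0},
  {"fingers": 0.55,"dx": 0,"dy": 0,"dz": 0,"wx": 0,"wy": 0,"wz": 0},
  {"fingers": 0.55,"dx": 0,"dy": 0,"dz": -20,"wx": 0,"wy": 0,"wz": 0},
  {"fingers": 0.55,"dx": 0,"dy": 0,"dz": -42,"wx": 0,"wy": 0,"wz": 0},
  {"fingers": 0.55,"dx": 21,"dy": 0,"dz": -42,"wx": 0,"wy": 0,"wz": 0},
  {"fingers": 0.55,"dx": 42,"dy": 0,"dz": -42,"wx": 0,"wy": 0,"wz": 0},
  {"fingers": 0.55,"dx": 42,"dy": 0,"dz": -42,"wx": 0,"wy": 0,"wz": 0},
])

```text
t: 16.3
position: [473.3, 213.2, 72.7]
tool_rot: [-3.139, -0.001, 2.072]
contact_force: [-0.3, 0.0, -0.1]
finger_gap: 38.4
finger_force: 0.0
```

```bash
python3 - <<'E'
from h import *
s=env.get_image("side")
cv2.imwrite("pics/k10.png",cv2.resize(s["frame"][140:220,190:290],(750,600),interpolation=cv2.INTER_CUBIC)[:,:,::-1])
st=env.read_state();print(st["position"],st["tool_rot"],(proj(s,[st["position"]])-[190,140])*7.5)
E
```

```text
[474.07366438 212.27801618  72.72720565] [-3.13980213e+00 -1.94291193e-04  2.07194712e+00] [[308.81338299 192.92277757]]
```

View pics/k10.png

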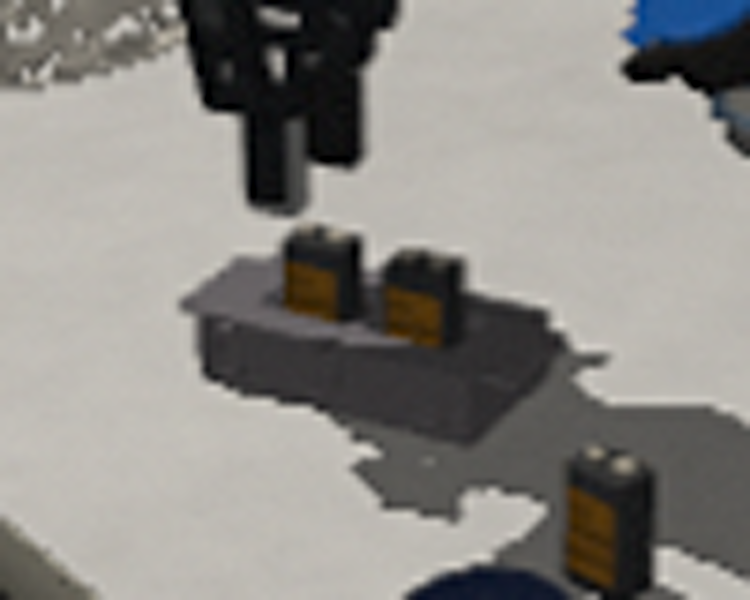

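>>> play_rows([
  {"fingers": 0.55,"dx": -2.4,"dy": 1.7,"dz": 0,"wx": 0,"wy": 0,"wz": 0},
  {"fingers": 0.55,"dx": -2.4,"dy": 1.7,"dz": 20,"wx": 0,"wy": 0,"wz": 0},
  {"fingers": 0.55,"dx": -2.4,"dy": 1.7,"dz": 36,"wx": 0,"wy": 0,"wz": 0},
  {"fingers": 0.55,"dx": -2.4,"dy": 1.7,"dz": 40,"wx": 0,"wy": 0,"wz": 0},
  {"fingers": 0.75,"dx": -2.4,"dy": 1.7,"dz": 40,"wx": 0,"wy": 0,"wz": 0},
  {"fingers": 0.9,"dx": -2.4,"dy": 1.7,"dz": 40,"wx": 0,"wy": 0,"wz": 0},
  {"fingers": 0.9,"dx": -2.4,"dy": 1.7,"dz": 40,"wx": 0,"wy": 0,"wz": 0},
  {"fingers": 0.9,"dx": -2.4,"dy": 1.7,"dz": 40,"wx": 0,"wy": 0,"wz": 0},
])

```text
t: 17.15
position: [478.8, 210.8, 34.2]
tool_rot: [3.14, 0.001, 2.07]
contact_force: [1.4, 0.9, 0.5]
finger_gap: 16.8
finger_force: 29.6
```

```bash
python3 - <<'E'
from h import *
s=env.get_image("side");env.get_image("side")
st=env.read_state();print(st["position"],st["tool_rot"],st["contact_force"],st["moment"])
E
```

```text
[478.75995547 210.8397712   34.08775468] [3.13955141e+00 7.18198247e-04 2.06993841e+00] [ 1.79876484  0.3741354  -0.03501119] [ 0.09470205 -0.36079584 -0.05848903]
```

>>> play_rows([
  {"fingers": 0.9,"dx": 0,"dy": 0,"dz": -30,"wx": 0,"wy": 0,"wz": 0},
  {"fingers": 0.9,"dx": 0,"dy": 0,"dz": -65,"wx": 0,"wy": 0,"wz": 0},
  {"fingers": 0.9,"dx": -16,"dy": -12,"dz": -75,"wx": 0,"wy": 0,"wz": 0},
  {"fingers": 0.9,"dx": -50,"dy": -36,"dz": -75,"wx": 0,"wy": 0,"wz": 4},
  {"fingers": 0.9,"dx": -86,"dy": -62,"dz": -75,"wx": 0,"wy": 0,"wz": 8},
  {"fingers": 0.9,"dx": -122,"dy": -88,"dz": -75,"wx": 0,"wy": 0,"wz": 12},
  {"fingers": 0.9,"dx": -158,"dy": -115,"dz": -75,"wx": 0,"wy": 0,"wz": 16},
  {"fingers": 0.9,"dx": -194,"dy": -141,"dz": -75,"wx": 0,"wy": 0,"wz": 20},
])

```text
t: 18.05
position: [446.0, -28.5, 108.4]
tool_rot: [-3.141, -0.0, 1.719]
contact_force: [0.9, -0.1, -0.9]
finger_gap: 16.8
finger_force: 29.7
```

```bash
cat > st.py <<'E'
import sys
from h import *
env.get_image("side");env.get_image("side")
st=env.read_state();p=st["position"];y=st["tool_rot"][2];print("t",st["t"],p.round(1),"yaw",round(y,4),"F",st["contact_force"].round(1),"M",st["moment"].round(2),"gap",round(st["finger_gap"],1))
f=st["contact_force"];print("F in tool axes",world2tool(f,y))
if len(sys.argv)>3: print("tool delta",world2tool(np.array([float(a) for a in sys.argv[1:4]])-p,y))
E
python3 st.py 434.8 -125.5 72
```

```text
t 18.15 [446.5 -31.3 108.7] yaw 1.7137 F [ 0.9 -0.  -0.1] M [ 0.02 -0.05  0.03] gap 17.1
F in tool axes [-0.2  0.9  0.1]
tool delta [-91.6 -25.   36.7]
```

>>> play_rows([
  {"fingers": 0.9,"dx": -35,"dy": -10,"dz": 0,"wx": 0,"wy": 0,"wz": 0},
  {"fingers": 0.9,"dx": -70,"dy": -19,"dz": 0,"wx": 0,"wy": 0,"wz": 0},
  {"fingers": 0.9,"dx": -91,"dy": -25,"dz": 10,"wx": 0,"wy": 0,"wz": 0},
  {"fingers": 0.9,"dx": -91,"dy": -25,"dz": 25,"wx": 0,"wy": 0,"wz": 0},
  {"fingers": 0.9,"dx": -91,"dy": -25,"dz": 37,"wx": 0,"wy": 0,"wz": 0},
  {"fingers": 0.9,"dx": -91,"dy": -25,"dz": 37,"wx": 0,"wy": 0,"wz": 0},
  {"fingers": 0.9,"dx": -91,"dy": -25,"dz": 37,"wx": 0,"wy": 0,"wz": 0},
  {"fingers": 0.9,"dx": -91,"dy": -25,"dz": 37,"wx": 0,"wy": 0,"wz": 0},
])

```text
t: 18.95
position: [436.3, -120.5, 71.9]
tool_rot: [3.141, 0.001, 1.722]
contact_force: [0.5, 0.2, -0.5]
finger_gap: 16.8
finger_force: 29.7
```

```bash
python3 st.py 434.8 -125.5 72; python3 - <<'E'
from h import *
s=env.get_image("side");t=env.get_image("top");st=env.read_state();p=st["position"]
print((proj(s,[p,p-[0,0,26],[433.9,-123.7,34]])-[260,160])*6)
for n,im in(("side",s),("top",t)):
  for d in env.cut_out(im,"fresh_1"):
    r=np.argwhere(d["region"]);print(n,round(d["p"],2),d["xy"],r.min(0)[::-1],r.max(0)[::-1])
cv2.imwrite("pics/k11.png",cv2.resize(s["frame"][160:260,260:360],(600,600),interpolation=cv2.INTER_CUBIC)[:,:,::-1])
E
```

```text
t 19.05 [ 436.4 -120.7   72. ] yaw 1.7217 F [-0.1  0.5 -0.8] M [-0.02  0.    0.03] gap 17.1
F in tool axes [ 0.5 -0.   0.8]
tool delta [-4.5 -2.3  0. ]
[[270.10740614 384.85678889]
 [266.15557893 447.57687052]
 [264.98311915 481.3150651 ]]
side 0.74 [270.2, 210.1] [266 200] [277 219]
side 0.66 [307.3, 231.8] [296 215] [310 236]
top 0.4 [199.1, 178.9] [193 175] [202 184]
```

View pics/k11.png

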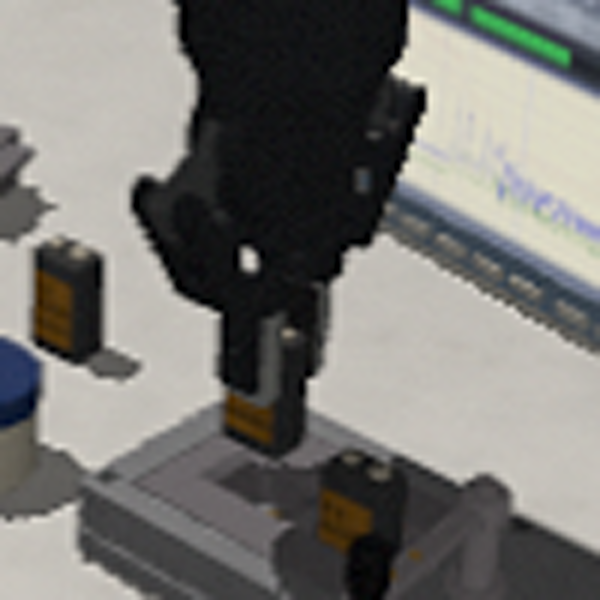

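>>> play_rows([
  {"fingers": 0.9,"dx": -3.5,"dy": -2,"dz": 0,"wx": 0,"wy": 0,"wz": 0},
  {"fingers": 0.9,"dx": -3.5,"dy": -2,"dz": 6,"wx": 0,"wy": 0,"wz": 0},
  {"fingers": 0.9,"dx": -3.5,"dy": -2,"dz": 11,"wx": 0,"wy": 0,"wz": 0},
  {"fingers": 0.9,"dx": -3.5,"dy": -2,"dz": 14,"wx": 0,"wy": 0,"wz": 0},
  {"fingers": 0.9,"dx": -3.5,"dy": -2,"dz": 16,"wx": 0,"wy": 0,"wz": 0},
  {"fingers": 0.9,"dx": -3.5,"dy": -2,"dz": 18,"wx": 0,"wy": 0,"wz": 0},
  {"fingers": 0.9,"dx": -3.5,"dy": -2,"dz": 19,"wx": 0,"wy": 0,"wz": 0},
  {"fingers": 0.9,"dx": -3.5,"dy": -2,"dz": 19,"wx": 0,"wy": 0,"wz": 0},
])

```text
t: 20.05
position: [434.3, -124.5, 52.2]
tool_rot: [-3.141, -0.0, 1.721]
contact_force: [0.0, 0.2, -0.3]
finger_gap: 16.8
finger_force: 29.7
```

```bash
python3 st.py
```

```text
t 20.15 [ 434.5 -124.6   52.4] yaw 1.7209 F [ 0.3 -0.5  0.3] M [-0.01 -0.02 -0.01] gap 16.6
F in tool axes [-0.6  0.3 -0.3]
```

>>> play_rows([
  {"fingers": 0.9,"dx": 0,"dy": 0,"dz": 3,"wx": 0,"wy": 0,"wz": 0},
  {"fingers": 0.9,"dx": 0,"dy": 0,"dz": 6,"wx": 0,"wy": 0,"wz": 0},
  {"fingers": 0.9,"dx": 0,"dy": 0,"dz": 9,"wx": 0,"wy": 0,"wz": 0},
  {"fingers": 0.9,"dx": 0,"dy": 0,"dz": 11,"wx": 0,"wy": 0,"wz": 0},
  {"fingers": 0.9,"dx": 0,"dy": 0,"dz": 11.5,"wx": 0,"wy": 0,"wz": 0},
  {"fingers": 0.9,"dx": 0,"dy": 0,"dz": 11.5,"wx": 0,"wy": 0,"wz": 0},
  {"fingers": 0.9,"dx": 0,"dy": 0,"dz": 11.5,"wx": 0,"wy": 0,"wz": 0},
  {"fingers": 0.9,"dx": 0,"dy": 0,"dz": 11.5,"wx": 0,"wy": 0,"wz": 0},
])

```text
t: 20.95
position: [434.5, -124.6, 40.9]
tool_rot: [3.141, 0.0, 1.721]
contact_force: [0.1, 0.1, -0.5]
finger_gap: 17.2
finger_force: 29.7
```

>>> play_rows([
  {"fingers": 0.75,"dx": 0,"dy": 0,"dz": 0,"wx": 0,"wy": 0,"wz": 0},
  {"fingers": 0.55,"dx": 0,"dy": 0,"dz": 0,"wx": 0,"wy": 0,"wz": 0},
  {"fingers": 0.55,"dx": 0,"dy": 0,"dz": 0,"wx": 0,"wy": 0,"wz": 0},
  {"fingers": 0.55,"dx": 0,"dy": 0,"dz": -18,"wx": 0,"wy": 0,"wz": 0},
  {"fingers": 0.55,"dx": 0,"dy": 0,"dz": -33,"wx": 0,"wy": 0,"wz": 0},
  {"fingers": 0.55,"dx": -20,"dy": 0,"dz": -33,"wx": 0,"wy": 0,"wz": 0},
  {"fingers": 0.55,"dx": -41,"dy": 0,"dz": -33,"wx": 0,"wy": 0,"wz": 0},
  {"fingers": 0.55,"dx": -41,"dy": 0,"dz": -33,"wx": 0,"wy": 0,"wz": 0},
])

```text
t: 21.75
position: [441.3, -167.2, 74.5]
tool_rot: [3.14, 0.002, 1.719]
contact_force: [-0.9, 0.4, -0.1]
finger_gap: 38.5
finger_force: 0.0
```

```bash
python3 st.py 440.6 -165.2 40.5; python3 - <<'E'
from h import *
s=env.get_image("side")
for d in env.cut_out(s,"fresh_1"):
    r=np.argwhere(d["region"]);print(round(d["p"],2),d["xy"],r.min(0)[::-1],r.max(0)[::-1])
for X in([434.4,-124,14],[440.6,-165.2,14]):
  b=np.array([[a,c,e] for a in(-9,9) for c in(-13,13) for e in(20,47)]);P=body([X[0],X[1],.15],b);P[:,2]+=14
  u=proj(s,P);print(u.min(0),u.max(0))
E
```

```text
t 21.85 [ 440.3 -164.9   73.6] yaw 1.7201 F [-0.8  0.5 -0.4] M [0.03 0.03 0.  ] gap 38.3
F in tool axes [ 0.6 -0.8  0.4]
tool delta [-0.3  0.3 33.1]
0.67 [305.7, 236.5] [296 227] [309 246]
0.58 [270.9, 208.6] [266 200] [277 220]
0.58 [253.4, 224.8] [244 215] [267 242]
[297.00557968 225.49758929] [312.68171824 244.36558409]
[312.33893702 233.03132722] [328.68858567 252.4821191 ]
```

>>> play_rows([
  {"fingers": 0.55,"dx": 0,"dy": 0,"dz": 5,"wx": 0,"wy": 0,"wz": 0},
  {"fingers": 0.55,"dx": 0,"dy": 0,"dz": 18,"wx": 0,"wy": 0,"wz": 0},
  {"fingers": 0.55,"dx": 0,"dy": 0,"dz": 30,"wx": 0,"wy": 0,"wz": 0},
  {"fingers": 0.55,"dx": 0,"dy": 0,"dz": 34,"wx": 0,"wy": 0,"wz": 0},
  {"fingers": 0.75,"dx": 0,"dy": 0,"dz": 34,"wx": 0,"wy": 0,"wz": 0},
  {"fingers": 0.9,"dx": 0,"dy": 0,"dz": 34,"wx": 0,"wy": 0,"wz": 0},
  {"fingers": 0.9,"dx": 0,"dy": 0,"dz": 34,"wx": 0,"wy": 0,"wz": 0},
  {"fingers": 0.9,"dx": 0,"dy": 0,"dz": 34,"wx": 0,"wy": 0,"wz": 0},
])

```text
t: 22.75
position: [440.6, -165.1, 40.0]
tool_rot: [3.141, 0.0, 1.721]
contact_force: [0.1, -0.1, -1.2]
finger_gap: 16.8
finger_force: 33.8
```

```bash
python3 st.py 476.4 211 40
```

```text
t 22.85 [ 440.6 -165.1   40. ] yaw 1.7208 F [ 0.5  0.9 -0.6] M [ 0.17  0.05 -0.  ] gap 17.0
F in tool axes [0.9 0.6 0.6]
tool delta [366.6  91.6   0. ]
```

>>> play_rows([
  {"fingers": 0.9,"dx": 0,"dy": 0,"dz": -30,"wx": 0,"wy": 0,"wz": 0},
  {"fingers": 0.9,"dx": 0,"dy": 0,"dz": -65,"wx": 0,"wy": 0,"wz": 0},
  {"fingers": 0.9,"dx": 25,"dy": 6,"dz": -75,"wx": 0,"wy": 0,"wz": 0},
  {"fingers": 0.9,"dx": 70,"dy": 17,"dz": -75,"wx": 0,"wy": 0,"wz": -4},
  {"fingers": 0.9,"dx": 117,"dy": 29,"dz": -75,"wx": 0,"wy": 0,"wz": -8},
  {"fingers": 0.9,"dx": 164,"dy": 41,"dz": -75,"wx": 0,"wy": 0,"wz": -12},
  {"fingers": 0.9,"dx": 211,"dy": 53,"dz": -75,"wx": 0,"wy": 0,"wz": -16},
  {"fingers": 0.9,"dx": 258,"dy": 65,"dz": -75,"wx": 0,"wy": 0,"wz": -20},
])

```text
t: 23.65
position: [466.4, 101.5, 115.4]
tool_rot: [3.14, 0.001, 2.073]
contact_force: [-0.2, -0.5, -0.2]
finger_gap: 16.6
finger_force: 33.8
```

```bash
python3 st.py 477 212.3 68
```

```text
t 23.75 [466.1 104.7 115.2] yaw 2.0782 F [-0.4 -1.  -0.9] M [-0.04  0.02  0.  ] gap 16.9
F in tool axes [-0.7 -0.8  0.9]
tool delta [88.8 61.8 47.2]
```

>>> play_rows([
  {"fingers": 0.9,"dx": 32,"dy": 22,"dz": 0,"wx": 0,"wy": 0,"wz": 0},
  {"fingers": 0.9,"dx": 66,"dy": 46,"dz": 0,"wx": 0,"wy": 0,"wz": 0},
  {"fingers": 0.9,"dx": 89,"dy": 62,"dz": 0,"wx": 0,"wy": 0,"wz": 0},
  {"fingers": 0.9,"dx": 89,"dy": 62,"dz": 5,"wx": 0,"wy": 0,"wz": 0},
  {"fingers": 0.9,"dx": 91,"dy": 63,"dz": 20,"wx": 0,"wy": 0,"wz": 0},
  {"fingers": 0.9,"dx": 91,"dy": 63,"dz": 35,"wx": 0,"wy": 0,"wz": 0},
  {"fingers": 0.9,"dx": 91,"dy": 63,"dz": 45,"wx": 0,"wy": 0,"wz": 0},
  {"fingers": 0.9,"dx": 91,"dy": 63,"dz": 45,"wx": 0,"wy": 0,"wz": 0},
])

```text
t: 24.55
position: [476.7, 208.5, 68.2]
tool_rot: [-3.138, -0.001, 2.069]
contact_force: [-0.3, -0.4, -0.5]
finger_gap: 16.9
finger_force: 33.8
```

```bash
python3 st.py 477 212.3 46
```

```text
t 24.65 [478.2 209.1  70. ] yaw 2.0691 F [ 0.3  0.2 -0.8] M [-0.05 -0.02  0.02] gap 17.0
F in tool axes [0.  0.3 0.8]
tool delta [ 3.3  0.5 24. ]
```

>>> play_rows([
  {"fingers": 0.9,"dx": 3.3,"dy": 0.3,"dz": 0,"wx": 0,"wy": 0,"wz": 0},
  {"fingers": 0.9,"dx": 3.3,"dy": 0.3,"dz": 6,"wx": 0,"wy": 0,"wz": 0},
  {"fingers": 0.9,"dx": 3.3,"dy": 0.3,"dz": 12,"wx": 0,"wy": 0,"wz": 0},
  {"fingers": 0.9,"dx": 3.3,"dy": 0.3,"dz": 16,"wx": 0,"wy": 0,"wz": 0},
  {"fingers": 0.9,"dx": 3.3,"dy": 0.3,"dz": 19,"wx": 0,"wy": 0,"wz": 0},
  {"fingers": 0.9,"dx": 3.3,"dy": 0.3,"dz": 21,"wx": 0,"wy": 0,"wz": 0},
  {"fingers": 0.9,"dx": 3.3,"dy": 0.3,"dz": 22,"wx": 0,"wy": 0,"wz": 0},
  {"fingers": 0.9,"dx": 3.3,"dy": 0.3,"dz": 22,"wx": 0,"wy": 0,"wz": 0},
])

```text
t: 25.45
position: [477.6, 213.0, 52.0]
tool_rot: [-3.141, 0.001, 2.071]
contact_force: [-12.3, -3.5, 33.7]
finger_gap: 16.9
finger_force: 40.9
```

```bash
python3 st.py 477 212.3 34.5
```

```text
t 25.55 [477.6 213.   52. ] yaw 2.0709 F [-12.3  -3.6  33.5] M [-0.72  2.78 -0.04] gap 17.0
F in tool axes [  2.7 -12.5 -33.5]
tool delta [-0.3 -0.8 17.5]
```

>>> play_rows([
  {"fingers": 0.9,"dx": 0,"dy": 0,"dz": -6,"wx": 0,"wy": 0,"wz": 0},
  {"fingers": 0.9,"dx": 0,"dy": -1,"dz": -10,"wx": 0,"wy": 0,"wz": 0},
  {"fingers": 0.9,"dx": 0,"dy": -2.2,"dz": -10,"wx": 0,"wy": 0,"wz": 0},
  {"fingers": 0.9,"dx": 0,"dy": -2.2,"dz": -8,"wx": 0,"wy": 0,"wz": 0},
  {"fingers": 0.9,"dx": 0,"dy": -2.2,"dz": -5,"wx": 0,"wy": 0,"wz": 0},
  {"fingers": 0.9,"dx": 0,"dy": -2.2,"dz": -3,"wx": 0,"wy": 0,"wz": 0},
  {"fingers": 0.9,"dx": 0,"dy": -2.2,"dz": -1,"wx": 0,"wy": 0,"wz": 0},
  {"fingers": 0.9,"dx": 0,"dy": -2.2,"dz": 0,"wx": 0,"wy": 0,"wz": 0},
])

```text
t: 26.35
position: [476.4, 212.2, 52.3]
tool_rot: [3.14, 0.001, 2.071]
contact_force: [-13.6, -3.9, 41.8]
finger_gap: 17.0
finger_force: 45.1
```

```bash
python3 st.py 476 212.3 35
```

```text
t 26.45 [476.4 212.2  52.3] yaw 2.0706 F [-11.5  -2.8  36.8] M [-0.68  2.66 -0.02] gap 16.8
F in tool axes [  3.1 -11.4 -36.8]
tool delta [ 0.3 -0.3 17.3]
```

```bash
python3 - <<'E'
from h import *
s=env.get_image("side");t=env.get_image("top");p=env.read_state()["position"]
a=cv2.resize(s["frame"][145:215,200:270],(560,560),interpolation=cv2.INTER_CUBIC)
b=cv2.resize(t["frame"][155:225,160:190+0],(240,560),interpolation=cv2.INTER_CUBIC)
b=cv2.resize(t["frame"][150:220,165:195],(240,560),interpolation=cv2.INTER_CUBIC)
cv2.imwrite("pics/k12.png",np.hstack([a,b])[:,:,::-1])
# candidate insert outline projected into the side crop
for q in([486.1,194.4,.5],[488,191,.5]):
  print(q)
  for n,z,ys in(("pocket rim",28,(-19-21+4,23-21+17)),):
    L=[[x,21+y,28] for x in(-15,15) for y in(-19,19)]
    print("pocket+21 rim",((proj(s,body(q,L))-[200,145])*8).round().tolist())
  print("block top corners",((proj(s,body(q,[[x,y,28] for x in(-30,30) for y in(-56,56)]))-[200,145])*8).round().tolist())
B=body([p[0],p[1],.5],[[x,y,p[2]-26] for x in(-9,9) for y in(-13,13)])
print("batt bottom",((proj(s,B)-[200,145])*8).round().tolist())
E
```

```text
[486.1, 194.4, 0.5]
pocket+21 rim [[287.0, 314.0], [186.0, 292.0], [327.0, 277.0], [228.0, 257.0]]
block top corners [[426.0, 367.0], [122.0, 301.0], [502.0, 291.0], [207.0, 231.0]]
[488, 191, 0.5]
pocket+21 rim [[297.0, 316.0], [196.0, 294.0], [337.0, 279.0], [238.0, 259.0]]
block top corners [[437.0, 369.0], [132.0, 304.0], [512.0, 294.0], [217.0, 233.0]]
batt bottom [[281.0, 308.0], [212.0, 293.0], [305.0, 286.0], [237.0, 272.0]]
```

View pics/k12.png

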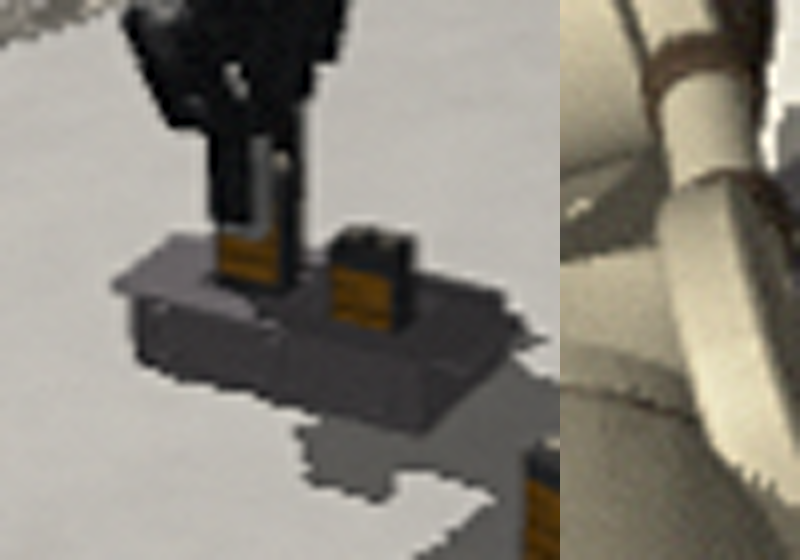

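>>> play_rows([
  {"fingers": 0.9,"dx": 0,"dy": 0,"dz": -6,"wx": 0,"wy": 0,"wz": 0},
  {"fingers": 0.9,"dx": 1,"dy": -0.5,"dz": -10,"wx": 0,"wy": 0,"wz": 0},
  {"fingers": 0.9,"dx": 2.7,"dy": -0.5,"dz": -10,"wx": 0,"wy": 0,"wz": 0},
  {"fingers": 0.9,"dx": 2.7,"dy": -0.5,"dz": -8,"wx": 0,"wy": 0,"wz": 0},
  {"fingers": 0.9,"dx": 2.7,"dy": -0.5,"dz": -5,"wx": 0,"wy": 0,"wz": 0},
  {"fingers": 0.9,"dx": 2.7,"dy": -0.5,"dz": -3,"wx": 0,"wy": 0,"wz": 0},
  {"fingers": 0.9,"dx": 2.7,"dy": -0.5,"dz": -1,"wx": 0,"wy": 0,"wz": 0},
  {"fingers": 0.9,"dx": 2.7,"dy": -0.5,"dz": 0,"wx": 0,"wy": 0,"wz": 0},
])

```text
t: 27.35
position: [473.4, 214.1, 52.4]
tool_rot: [-3.139, -0.0, 2.071]
contact_force: [-18.4, -4.4, 47.5]
finger_gap: 16.8
finger_force: 47.7
```

```bash
python3 st.py 476 212.3 35
```

```text
t 27.45 [473.4 214.1  52.4] yaw 2.0709 F [-16.7  -4.4  42.1] M [-0.94  3.55 -0.03] gap 16.7
F in tool axes [  4.1 -16.8 -42.1]
tool delta [-2.8  1.4 17.4]
```

>>> play_rows([
  {"fingers": 0.9,"dx": -2.7,"dy": 2.7,"dz": -6,"wx": 0,"wy": 0,"wz": 0},
  {"fingers": 0.9,"dx": -2.7,"dy": 2.7,"dz": -10,"wx": 0,"wy": 0,"wz": 0},
  {"fingers": 0.9,"dx": -2.7,"dy": 2.7,"dz": -10,"wx": 0,"wy": 0,"wz": 0},
  {"fingers": 0.9,"dx": -2.7,"dy": 2.7,"dz": -10,"wx": 0,"wy": 0,"wz": 0},
  {"fingers": 0.9,"dx": -2.7,"dy": 2.7,"dz": -10,"wx": 0,"wy": 0,"wz": 0},
  {"fingers": 0.9,"dx": -2.7,"dy": 2.7,"dz": -10,"wx": 0,"wy": 0,"wz": 0},
  {"fingers": 0.9,"dx": -2.7,"dy": 2.7,"dz": -10,"wx": 0,"wy": 0,"wz": 0},
  {"fingers": 0.9,"dx": -2.7,"dy": 2.7,"dz": -10,"wx": 0,"wy": 0,"wz": 0},
])

```text
t: 28.25
position: [476.5, 212.8, 57.7]
tool_rot: [-3.141, -0.0, 2.07]
contact_force: [-0.1, -0.1, 0.6]
finger_gap: 16.6
finger_force: 34.8
```

```bash
python3 st.py 476 212.3 35; python3 - <<'E'
from h import *
s=env.get_image("side");p=env.read_state()["position"]
def blobs(f,nm):
    h=cv2.cvtColor(f,cv2.COLOR_RGB2HSV);m=((h[...,0]<22)&(h[...,0]>8)&(h[...,1]>140)&(h[...,2]>60)).astype(np.uint8)
    m[:,:195]=0;m[:,340:]=0;m[:140]=0;m[260:]=0
    n,l,st,c=cv2.connectedComponentsWithStats(m,connectivity=8)
    print(nm)
    for i in range(1,n):
        if st[i,4]>12:
            yy,xx=np.where(l==i);cols={int(x):(int(yy[xx==x].min()),int(yy[xx==x].max())) for x in np.unique(xx)}
            print(st[i].tolist(),c[i].round(1).tolist(),cols)
blobs(cv2.imread("pics/side0.png")[:,:,::-1].copy(),"start"); blobs(s["frame"],"now")
for nm,X in(("f2 grip",[478.8,210.8]),("now",p[:2])):
  print(nm,proj(s,body([X[0],X[1],.5],[[-9,y,z] for z in(28,p[2]-26) for y in(-13,13)])).round(1).tolist())
E
```

```text
t 28.35 [476.6 212.8  57.8] yaw 2.07 F [-0.2 -0.4  0.7] M [ 0.03  0.02 -0.  ] gap 17.1
F in tool axes [-0.3 -0.3 -0.7]
tool delta [-0.1 -0.7 22.8]
start
[228, 175, 7, 8, 34] [231.3, 178.2] {228: (175, 175), 229: (175, 181), 230: (175, 181), 231: (176, 181), 232: (176, 181), 233: (176, 182), 234: (177, 182)}
[242, 178, 7, 8, 34] [244.8, 181.5] {242: (178, 184), 243: (179, 184), 244: (179, 184), 245: (179, 185), 246: (179, 185), 247: (180, 185), 248: (181, 182)}
[298, 234, 8, 11, 52] [302.3, 238.9] {298: (240, 240), 299: (234, 241), 300: (234, 242), 301: (234, 242), 302: (235, 243), 303: (235, 243), 304: (236, 244), 305: (236, 244)}
[313, 242, 9, 11, 62] [317.1, 246.9] {313: (244, 248), 314: (242, 249), 315: (242, 250), 316: (243, 250), 317: (243, 251), 318: (244, 251), 319: (244, 252), 320: (245, 252), 321: (245, 248)}
now
[228, 173, 7, 5, 25] [230.8, 174.9] {228: (173, 176), 229: (173, 176), 230: (173, 177), 231: (173, 177), 232: (173, 177), 233: (173, 177), 234: (177, 177)}
[242, 179, 7, 7, 35] [245.0, 181.8] {242: (179, 184), 243: (179, 184), 244: (179, 184), 245: (179, 185), 246: (180, 185), 247: (180, 185), 248: (180, 185)}
[266, 205, 6, 13, 52] [268.2, 210.8] {266: (205, 215), 267: (206, 215), 268: (206, 216), 269: (207, 216), 270: (207, 217), 271: (208, 210)}
[297, 233, 8, 11, 49] [300.6, 238.1] {297: (233, 240), 298: (234, 241), 299: (234, 241), 300: (235, 242), 301: (235, 242), 302: (236, 243), 303: (236, 243), 304: (237, 240)}
f2 grip [[236.1, 182.9], [227.5, 181.0], [236.1, 181.6], [227.5, 179.8]]
now [[235.0, 182.8], [226.4, 181.0], [235.0, 181.5], [226.4, 179.7]]
```

```bash
python3 - <<'E'
from h import *
s=env.get_image("side");p=env.read_state()["position"]
print("parked bottom pred",proj(s,body([469.7,30,.15],[[-9,y,z] for z in(0,3,6) for y in(-13,13)])).round(1).tolist())
for n in("spent_1",):
  for d in env.cut_out(s,n):
    r=np.argwhere(d["region"]);print(round(d["p"],2),d["xy"],r.min(0)[::-1],r.max(0)[::-1])
X=p[:2]
for z in(28,32,36,40,84,86): print(z,proj(s,body([X[0],X[1],.5],[[-9,-13,z],[-9,13,z],[9,-13,z]])).round(1).tolist())
f=cv2.cvtColor(s["frame"],cv2.COLOR_RGB2GRAY)
for c in(229,231,233,235,237):print(c,f[150:192,c].tolist())
print(s["frame"][165:190,231].tolist())
E
```

```text
parked bottom pred [[273.5, 221.9], [265.7, 217.9], [273.6, 220.8], [265.7, 216.9], [273.6, 219.7], [265.8, 215.8]]
0.49 [233.3, 174.4] [227 163] [237 179]
28 [[235.0, 182.8], [226.4, 181.0], [238.1, 180.1]]
32 [[235.0, 181.5], [226.4, 179.6], [238.0, 178.8]]
36 [[235.0, 180.1], [226.3, 178.3], [238.0, 177.4]]
40 [[234.9, 178.8], [226.3, 177.0], [238.0, 176.1]]
84 [[234.6, 163.7], [225.8, 162.0], [237.7, 161.1]]
86 [[234.6, 163.0], [225.8, 161.3], [237.7, 160.4]]
229 [15, 124, 99, 93, 100, 45, 13, 13, 15, 17, 14, 17, 19, 18, 19, 19, 18, 20, 17, 18, 11, 73, 62, 54, 45, 40, 55, 40, 21, 42, 45, 56, 99, 102, 93, 59, 53, 54, 56, 54, 55, 55]
231 [19, 19, 14, 17, 16, 13, 18, 17, 18, 16, 48, 53, 49, 50, 51, 51, 50, 41, 41, 42, 34, 59, 73, 57, 49, 40, 54, 51, 25, 28, 52, 52, 76, 85, 86, 67, 54, 54, 51, 54, 53, 54]
233 [15, 15, 16, 15, 19, 14, 16, 16, 13, 21, 55, 54, 65, 75, 63, 58, 65, 63, 65, 66, 66, 66, 55, 45, 54, 43, 46, 56, 35, 23, 46, 55, 54, 46, 43, 92, 51, 64, 57, 54, 53, 54]
235 [15, 15, 20, 18, 17, 19, 16, 12, 13, 17, 12, 12, 92, 88, 54, 32, 23, 21, 22, 21, 23, 23, 25, 20, 22, 20, 22, 23, 26, 29, 41, 55, 55, 46, 46, 45, 63, 53, 49, 50, 51, 51]
237 [13, 17, 19, 18, 9, 31, 85, 81, 80, 82, 63, 58, 58, 53, 48, 50, 51, 47, 92, 97, 70, 65, 66, 64, 67, 54, 41, 39, 51, 103, 67, 53, 48, 47, 45, 47, 47, 52, 55, 55, 55, 55]
[[51, 52, 49], [51, 49, 49], [41, 41, 41], [41, 41, 41], [42, 42, 41], [34, 34, 35], [58, 59, 58], [73, 73, 71], [76, 53, 26], [69, 46, 8], [55, 38, 13], [76, 50, 16], [73, 48, 10], [28, 24, 23], [28, 28, 30], [54, 51, 54], [53, 51, 53], [79, 75, 75], [88, 84, 86], [87, 85, 85], [69, 66, 68], [55, 53, 56], [56, 53, 56], [53, 51, 50], [56, 53, 55]]
```

>>> play_rows([
  {"fingers": 0.9,"dx": -0.5,"dy": 1.5,"dz": 0,"wx": 0,"wy": 0,"wz": 0},
  {"fingers": 0.9,"dx": -0.5,"dy": 3.5,"dz": 0,"wx": 0,"wy": 0,"wz": 0},
  {"fingers": 0.9,"dx": -0.5,"dy": 3.5,"dz": 2,"wx": 0,"wy": 0,"wz": 0},
  {"fingers": 0.9,"dx": -0.5,"dy": 3.5,"dz": 4,"wx": 0,"wy": 0,"wz": 0},
  {"fingers": 0.9,"dx": -0.5,"dy": 3.5,"dz": 6,"wx": 0,"wy": 0,"wz": 0},
  {"fingers": 0.9,"dx": -0.5,"dy": 3.5,"dz": 7,"wx": 0,"wy": 0,"wz": 0},
  {"fingers": 0.9,"dx": -0.5,"dy": 3.5,"dz": 8,"wx": 0,"wy": 0,"wz": 0},
  {"fingers": 0.9,"dx": -0.5,"dy": 3.5,"dz": 8,"wx": 0,"wy": 0,"wz": 0},
])

```text
t: 29.3
position: [479.7, 214.1, 49.6]
tool_rot: [-3.141, -0.0, 2.07]
contact_force: [-0.1, 0.7, -1.6]
finger_gap: 16.5
finger_force: 34.7
```

```bash
python3 st.py 476 212.3 35
```

```text
t 29.4 [479.7 214.1  49.7] yaw 2.07 F [-0.2  0.4 -1.3] M [0.14 0.06 0.  ] gap 16.8
F in tool axes [0.5 0.  1.3]
tool delta [ 0.2 -4.1 14.7]
```

It goes in freely now; continue down.

>>> play_rows([
  {"fingers": 0.9,"dx": 0,"dy": 0,"dz": 3,"wx": 0,"wy": 0,"wz": 0},
  {"fingers": 0.9,"dx": 0,"dy": 0,"dz": 6,"wx": 0,"wy": 0,"wz": 0},
  {"fingers": 0.9,"dx": 0,"dy": 0,"dz": 9,"wx": 0,"wy": 0,"wz": 0},
  {"fingers": 0.9,"dx": 0,"dy": 0,"dz": 11,"wx": 0,"wy": 0,"wz": 0},
  {"fingers": 0.9,"dx": 0,"dy": 0,"dz": 13,"wx": 0,"wy": 0,"wz": 0},
  {"fingers": 0.9,"dx": 0,"dy": 0,"dz": 14,"wx": 0,"wy": 0,"wz": 0},
  {"fingers": 0.9,"dx": 0,"dy": 0,"dz": 14,"wx": 0,"wy": 0,"wz": 0},
  {"fingers": 0.9,"dx": 0,"dy": 0,"dz": 14,"wx": 0,"wy": 0,"wz": 0},
])

```text
t: 30.2
position: [479.8, 214.1, 35.6]
tool_rot: [-3.141, -0.0, 2.07]
contact_force: [-0.5, 1.7, -1.4]
finger_gap: 16.6
finger_force: 34.5
```

```bash
python3 st.py 476 212.3 35
```

```text
t 30.3 [479.7 214.1  35.6] yaw 2.0699 F [-0.   2.5 -1.3] M [0.6  0.11 0.  ] gap 16.7
F in tool axes [2.3 1.2 1.3]
tool delta [ 0.2 -4.1  0.6]
```

>>> play_rows([
  {"fingers": 0.9,"dx": 0.5,"dy": 0,"dz": 1.5,"wx": 0,"wy": 0,"wz": 0},
  {"fingers": 0.9,"dx": 0.5,"dy": 0,"dz": 3,"wx": 0,"wy": 0,"wz": 0},
  {"fingers": 0.9,"dx": 0.5,"dy": 0,"dz": 3,"wx": 0,"wy": 0,"wz": 0},
  {"fingers": 0.75,"dx": 0.5,"dy": 0,"dz": 3,"wx": 0,"wy": 0,"wz": 0},
  {"fingers": 0.55,"dx": 0.5,"dy": 0,"dz": 3,"wx": 0,"wy": 0,"wz": 0},
  {"fingers": 0.55,"dx": 0.5,"dy": 0,"dz": 3,"wx": 0,"wy": 0,"wz": 0},
  {"fingers": 0.55,"dx": 0.5,"dy": 0,"dz": -20,"wx": 0,"wy": 0,"wz": 0},
  {"fingers": 0.55,"dx": 0.5,"dy": 0,"dz": -55,"wx": 0,"wy": 0,"wz": 0},
])

```text
t: 31.1
position: [477.5, 213.8, 89.1]
tool_rot: [-3.136, -0.002, 2.07]
contact_force: [0.6, 0.9, 0.1]
finger_gap: 38.3
finger_force: 0.0
```

```bash
cat > bl.py <<'E'
from h import *
def blobs(f,nm):
    h=cv2.cvtColor(f,cv2.COLOR_RGB2HSV);m=((h[...,0]<22)&(h[...,0]>8)&(h[...,1]>140)&(h[...,2]>60)).astype(np.uint8)
    m[:,:195]=0;m[:,340:]=0;m[:140]=0;m[260:]=0
    n,l,st,c=cv2.connectedComponentsWithStats(m,connectivity=8)
    print(nm,[(st[i].tolist(),c[i].round(1).tolist()) for i in range(1,n) if st[i,4]>12])
if __name__=="__main__":
    blobs(cv2.imread("pics/side0.png")[:,:,::-1].copy(),"start"); blobs(env.get_image("side")["frame"],"now")
E
python3 bl.py; python3 st.py 469.7 30 80
```

```text
start [([228, 175, 7, 8, 34], [231.3, 178.2]), ([242, 178, 7, 8, 34], [244.8, 181.5]), ([298, 234, 8, 11, 52], [302.3, 238.9]), ([313, 242, 9, 11, 62], [317.1, 246.9])]
now [([228, 175, 7, 8, 35], [231.4, 178.2]), ([242, 179, 7, 7, 33], [244.9, 181.7]), ([266, 205, 6, 13, 49], [268.6, 211.1]), ([297, 233, 8, 11, 48], [300.5, 238.1])]
t 31.25 [481.9 214.8  93.4] yaw 2.07 F [-0.2  0.2  0.2] M [-0.01  0.03 -0.04] gap 38.4
F in tool axes [ 0.2 -0.1 -0.2]
tool delta [-156.4  -99.2   13.4]
```

>>> play_rows([
  {"fingers": 0.55,"dx": -30,"dy": -19,"dz": 0,"wx": 0,"wy": 0,"wz": 4},
  {"fingers": 0.55,"dx": -70,"dy": -43,"dz": 0,"wx": 0,"wy": 0,"wz": 10},
  {"fingers": 0.55,"dx": -110,"dy": -68,"dz": 0,"wx": 0,"wy": 0,"wz": 16},
  {"fingers": 0.55,"dx": -140,"dy": -87,"dz": 0,"wx": 0,"wy": 0,"wz": 20},
  {"fingers": 0.55,"dx": -154.4,"dy": -95.8,"dz": 5,"wx": 0,"wy": 0,"wz": 20},
  {"fingers": 0.55,"dx": -154.4,"dy": -95.8,"dz": 15,"wx": 0,"wy": 0,"wz": 20},
  {"fingers": 0.55,"dx": -154.4,"dy": -95.8,"dz": 20,"wx": 0,"wy": 0,"wz": 20},
  {"fingers": 0.55,"dx": -154.4,"dy": -95.8,"dz": 20,"wx": 0,"wy": 0,"wz": 20},
])

```text
t: 32.05
position: [468.1, 34.1, 69.1]
tool_rot: [-3.138, -0.001, 1.722]
contact_force: [-0.6, -0.6, -0.1]
finger_gap: 38.4
finger_force: 0.0
```

```bash
python3 st.py 469.3 33 25.5
```

```text
t 32.15 [469.1  34.   70.3] yaw 1.7225 F [-0.5  0.1 -1. ] M [ 0.01 -0.05  0.01] gap 38.3
F in tool axes [ 0.2 -0.4  1. ]
tool delta [-1.   0.  44.8]
```

>>> play_rows([
  {"fingers": 0.55,"dx": -1,"dy": 0,"dz": 12,"wx": 0,"wy": 0,"wz": 0},
  {"fingers": 0.55,"dx": -1,"dy": 0,"dz": 28,"wx": 0,"wy": 0,"wz": 0},
  {"fingers": 0.55,"dx": -1,"dy": 0,"dz": 40,"wx": 0,"wy": 0,"wz": 0},
  {"fingers": 0.55,"dx": -1,"dy": 0,"dz": 45,"wx": 0,"wy": 0,"wz": 0},
  {"fingers": 0.75,"dx": -1,"dy": 0,"dz": 45,"wx": 0,"wy": 0,"wz": 0},
  {"fingers": 0.9,"dx": -1,"dy": 0,"dz": 45,"wx": 0,"wy": 0,"wz": 0},
  {"fingers": 0.9,"dx": -1,"dy": 0,"dz": 45,"wx": 0,"wy": 0,"wz": 0},
  {"fingers": 0.9,"dx": -1,"dy": 0,"dz": 45,"wx": 0,"wy": 0,"wz": 0},
])

```text
t: 32.95
position: [470.1, 32.0, 26.3]
tool_rot: [3.141, 0.0, 1.721]
contact_force: [0.8, -0.0, -0.8]
finger_gap: 16.6
finger_force: 34.2
```

```bash
python3 st.py 440.7 -166 72
```

```text
t 33.05 [469.9  32.   26.2] yaw 1.7209 F [-0.9  0.4 -0.6] M [0.   0.04 0.  ] gap 16.7
F in tool axes [ 0.5 -0.9  0.6]
tool delta [-191.4  -58.5  -45.8]
```

>>> play_rows([
  {"fingers": 0.9,"dx": 0,"dy": 0,"dz": -35,"wx": 0,"wy": 0,"wz": 0},
  {"fingers": 0.9,"dx": -10,"dy": -3,"dz": -75,"wx": 0,"wy": 0,"wz": 0},
  {"fingers": 0.9,"dx": -45,"dy": -14,"dz": -85,"wx": 0,"wy": 0,"wz": 0},
  {"fingers": 0.9,"dx": -90,"dy": -28,"dz": -85,"wx": 0,"wy": 0,"wz": 0},
  {"fingers": 0.9,"dx": -135,"dy": -41,"dz": -85,"wx": 0,"wy": 0,"wz": 0},
  {"fingers": 0.9,"dx": -170,"dy": -52,"dz": -85,"wx": 0,"wy": 0,"wz": 0},
  {"fingers": 0.9,"dx": -191,"dy": -58.5,"dz": -80,"wx": 0,"wy": 0,"wz": 0},
  {"fingers": 0.9,"dx": -191,"dy": -58.5,"dz": -65,"wx": 0,"wy": 0,"wz": 0},
])

```text
t: 33.85
position: [441.4, -169.4, 92.5]
tool_rot: [3.138, 0.004, 1.717]
contact_force: [0.2, 0.9, -1.0]
finger_gap: 16.3
finger_force: 34.3
```

>>> play_rows([
  {"fingers": 0.9,"dx": 0,"dy": 0,"dz": 10,"wx": 0,"wy": 0,"wz": 0},
  {"fingers": 0.9,"dx": 0,"dy": 0,"dz": 20,"wx": 0,"wy": 0,"wz": 0},
  {"fingers": 0.9,"dx": 0,"dy": 0,"dz": 20,"wx": 0,"wy": 0,"wz": 0},
  {"fingers": 0.9,"dx": 0,"dy": 0,"dz": 20,"wx": 0,"wy": 0,"wz": 0},
  {"fingers": 0.9,"dx": 0,"dy": 0,"dz": 20,"wx": 0,"wy": 0,"wz": 0},
  {"fingers": 0.9,"dx": 0,"dy": 0,"dz": 20,"wx": 0,"wy": 0,"wz": 0},
  {"fingers": 0.9,"dx": 0,"dy": 0,"dz": 20,"wx": 0,"wy": 0,"wz": 0},
  {"fingers": 0.9,"dx": 0,"dy": 0,"dz": 20,"wx": 0,"wy": 0,"wz": 0},
])

```text
t: 34.65
position: [440.5, -165.6, 71.1]
tool_rot: [3.141, 0.0, 1.721]
contact_force: [0.0, 0.2, -0.6]
finger_gap: 16.9
finger_force: 34.3
```

```bash
python3 st.py 440.7 -166 53;python3 bl.py; python3 - <<'E'
from h import *
s=env.get_image("side");p=env.read_state()["position"]
print(proj(s,body([p[0],p[1],.15],[[-9,y,p[2]-26+z] for z in(0,) for y in(-13,0,13)])).round(1).tolist())
print(proj(s,body([440.6,-165.1,.15],[[-9,y,14+z] for z in(22,) for y in(-13,0,13)])).round(1).tolist())
E
```

```text
t 34.75 [ 440.4 -165.6   70.9] yaw 1.7209 F [-0.6 -0.1 -1.2] M [-0.05  0.01 -0.02] gap 16.6
F in tool axes [ 0.  -0.6  1.2]
tool delta [-0.5  0.2 17.9]
start [([228, 175, 7, 8, 34], [231.3, 178.2]), ([242, 178, 7, 8, 34], [244.8, 181.5]), ([298, 234, 8, 11, 52], [302.3, 238.9]), ([313, 242, 9, 11, 62], [317.1, 246.9])]
now [([229, 175, 6, 8, 36], [231.5, 178.4]), ([242, 178, 7, 8, 40], [244.9, 181.6]), ([297, 233, 8, 11, 55], [300.5, 238.1]), ([314, 235, 8, 9, 34], [317.5, 239.0])]
[[322.7, 248.2], [317.7, 245.7], [312.7, 243.2]]
[[322.3, 251.7], [317.3, 249.1], [312.4, 246.6]]
```

>>> play_rows([
  {"fingers": 0.9,"dx": 0,"dy": 0,"dz": 5,"wx": 0,"wy": 0,"wz": 0},
  {"fingers": 0.9,"dx": 0,"dy": 0,"dz": 10,"wx": 0,"wy": 0,"wz": 0},
  {"fingers": 0.9,"dx": 0,"dy": 0,"dz": 12,"wx": 0,"wy": 0,"wz": 0},
  {"fingers": 0.9,"dx": 0,"dy": 0,"dz": 14,"wx": 0,"wy": 0,"wz": 0},
  {"fingers": 0.9,"dx": 0,"dy": 0,"dz": 16,"wx": 0,"wy": 0,"wz": 0},
  {"fingers": 0.9,"dx": 0,"dy": 0,"dz": 17.5,"wx": 0,"wy": 0,"wz": 0},
  {"fingers": 0.9,"dx": 0,"dy": 0,"dz": 19,"wx": 0,"wy": 0,"wz": 0},
  {"fingers": 0.9,"dx": 0,"dy": 0,"dz": 19,"wx": 0,"wy": 0,"wz": 0},
])

```text
t: 35.65
position: [440.2, -165.5, 51.6]
tool_rot: [-3.141, -0.0, 1.721]
contact_force: [0.5, 0.4, -1.2]
finger_gap: 16.6
finger_force: 34.3
```

```bash
python3 st.py 440.7 -166 41
```

```text
t 35.75 [ 440.4 -165.6   51.8] yaw 1.7209 F [-1.3  0.4 -0.9] M [ 0.    0.03 -0.03] gap 16.9
F in tool axes [ 0.6 -1.2  0.9]
tool delta [-0.5  0.3 10.8]
```

Free; go down, then release and rise.

>>> play_rows([
  {"fingers": 0.9,"dx": 0,"dy": 0,"dz": 3,"wx": 0,"wy": 0,"wz": 0},
  {"fingers": 0.9,"dx": 0,"dy": 0,"dz": 6,"wx": 0,"wy": 0,"wz": 0},
  {"fingers": 0.9,"dx": 0,"dy": 0,"dz": 9,"wx": 0,"wy": 0,"wz": 0},
  {"fingers": 0.9,"dx": 0,"dy": 0,"dz": 10.5,"wx": 0,"wy": 0,"wz": 0},
  {"fingers": 0.9,"dx": 0,"dy": 0,"dz": 11,"wx": 0,"wy": 0,"wz": 0},
  {"fingers": 0.9,"dx": 0,"dy": 0,"dz": 11,"wx": 0,"wy": 0,"wz": 0},
  {"fingers": 0.9,"dx": 0,"dy": 0,"dz": 11,"wx": 0,"wy": 0,"wz": 0},
  {"fingers": 0.9,"dx": 0,"dy": 0,"dz": 11,"wx": 0,"wy": 0,"wz": 0},
])

```text
t: 36.55
position: [440.5, -165.6, 41.0]
tool_rot: [3.141, 0.0, 1.721]
contact_force: [-0.9, -0.2, -0.6]
finger_gap: 16.6
finger_force: 34.3
```

```bash
python3 st.py 440.7 -166 41
```

```text
t 36.65 [ 440.4 -165.6   40.9] yaw 1.7209 F [-0.3  0.9 -0.6] M [-0.01 -0.02 -0.03] gap 16.9
F in tool axes [ 1.  -0.1  0.6]
tool delta [-0.4  0.2 -0.1]
```

>>> play_rows([
  {"fingers": 0.75,"dx": 0,"dy": 0,"dz": 0,"wx": 0,"wy": 0,"wz": 0},
  {"fingers": 0.6,"dx": 0,"dy": 0,"dz": 0,"wx": 0,"wy": 0,"wz": 0},
  {"fingers": 0.6,"dx": 0,"dy": 0,"dz": 0,"wx": 0,"wy": 0,"wz": 0},
  {"fingers": 0.6,"dx": 0,"dy": 0,"dz": -20,"wx": 0,"wy": 0,"wz": 0},
  {"fingers": 0.6,"dx": 0,"dy": 0,"dz": -50,"wx": 0,"wy": 0,"wz": 0},
  {"fingers": 0.6,"dx": -5,"dy": -7,"dz": -85,"wx": 0,"wy": 0,"wz": -8},
  {"fingers": 0.6,"dx": -20,"dy": -30,"dz": -90,"wx": 0,"wy": 0,"wz": -16},
  {"fingers": 0.6,"dx": -40,"dy": -58,"dz": -90,"wx": 0,"wy": 0,"wz": -24},
])

```text
t: 37.45
position: [389.9, -214.8, 132.9]
tool_rot: [3.14, 0.004, 2.148]
contact_force: [0.1, -0.2, -0.6]
finger_gap: 34.0
finger_force: 0.0
```

```bash
python3 st.py 373.7 -228 105; python3 bl.py; python3 - <<'E'
from h import *
t=env.get_image("top");s=env.get_image("side")
for n in("contact_arm","swing_knob","screw_jar","tape"):
  for im in(t,s): print(n,[(round(d["p"],2),np.round(d["xy"],1).tolist()) for d in env.cut_out(im,n)])
print(proj(s,[[373.7,-228,81]]),proj(t,[[373.7,-228,81]]))
E
```

```text
t 37.55 [ 387.5 -215.8  131.4] yaw 2.1399 F [-0.1  0.4  0.5] M [-0.02 -0.02 -0.05] gap 34.2
F in tool axes [ 0.4  0.2 -0.5]
tool delta [ -2.8 -18.2  26.4]
start [([228, 175, 7, 8, 34], [231.3, 178.2]), ([242, 178, 7, 8, 34], [244.8, 181.5]), ([298, 234, 8, 11, 52], [302.3, 238.9]), ([313, 242, 9, 11, 62], [317.1, 246.9])]
now [([229, 175, 6, 8, 35], [231.5, 178.3]), ([242, 179, 7, 7, 37], [245.0, 181.7]), ([297, 233, 8, 11, 52], [300.5, 238.2]), ([313, 242, 9, 10, 50], [316.8, 246.3])]
contact_arm []
contact_arm [(0.81, [324.0, 254.3]), (0.31, [326.7, 259.0])]
swing_knob [(0.62, [351.8, 181.6]), (0.58, [126.4, 232.4])]
swing_knob [(0.79, [325.9, 250.8]), (0.48, [171.2, 173.8])]
screw_jar [(0.76, [276.2, 211.8])]
screw_jar [(0.74, [254.6, 226.9])]
tape [(0.65, [123.8, 234.8])]
tape [(0.74, [169.3, 172.7])]
[[318.94823557 255.37358208]] [[361.73285252 203.95717981]]
```

>>> play_rows([
  {"fingers": 0.6,"dx": -4,"dy": -8,"dz": 0,"wx": 0,"wy": 0,"wz": -8},
  {"fingers": 0.6,"dx": -8,"dy": -16,"dz": 0,"wx": 0,"wy": 0,"wz": -16},
  {"fingers": 0.6,"dx": -8,"dy": -16,"dz": 10,"wx": 0,"wy": 0,"wz": -20},
  {"fingers": 0.6,"dx": -8,"dy": -16,"dz": 26,"wx": 0,"wy": 0,"wz": -20},
  {"fingers": 0.6,"dx": -8,"dy": -16,"dz": 26,"wx": 0,"wy": 0,"wz": -20},
  {"fingers": 0.6,"dx": -8,"dy": -16,"dz": 26,"wx": 0,"wy": 0,"wz": -20},
  {"fingers": 0.6,"dx": -8,"dy": -16,"dz": 26,"wx": 0,"wy": 0,"wz": -20},
  {"fingers": 0.6,"dx": -8,"dy": -16,"dz": 26,"wx": 0,"wy": 0,"wz": -20},
])

```text
t: 38.9
position: [380.3, -229.5, 105.6]
tool_rot: [-3.141, 0.001, 2.489]
contact_force: [-0.0, -0.2, -0.2]
finger_gap: 34.2
finger_force: 0.0
```

```bash
python3 st.py 378.5 -231 77; python3 - <<'E'
from h import *
y=env.read_state()["tool_rot"][2]
P=np.r_[447.4,-213.3];C=lambda d:P+71*np.r_[np.cos(np.radians(98.6+d)),np.sin(np.radians(98.6+d))]
for d in(95.8,82,68,54,40,26,12,0): print(d,C(d).round(1),world2tool(np.r_[C(d)-[378.5,-231],0],y))
E
```

```text
t 39.0 [ 380.2 -229.4  105.4] yaw 2.4889 F [ 0.2 -0.2  1.2] M [ 0.02 -0.03 -0.05] gap 34.4
F in tool axes [-0.3  0.  -1.2]
tool delta [ 0.4 -2.3 28.4]
95.8 [ 378.6 -231. ] [-0.1  0.1 -0. ]
82 [ 376.4 -214. ] [12.  12.2 -0. ]
68 [ 378.3 -196.8] [20.9 27.  -0. ]
54 [ 384.4 -180.6] [25.9 43.6 -0. ]
40 [ 394.1 -166.3] [26.8 60.9 -0. ]
26 [ 407.1 -154.9] [23.5 77.9 -0. ]
12 [ 422.4 -146.8] [16.2 93.5 -0. ]
0 [ 436.8 -143.1] [  7.1 105.2  -0. ]
```

>>> play_rows([
  {"fingers": 0.6,"dx": 0.4,"dy": -2.3,"dz": 5,"wx": 0,"wy": 0,"wz": 0},
  {"fingers": 0.6,"dx": 0.4,"dy": -2.3,"dz": 12,"wx": 0,"wy": 0,"wz": 0},
  {"fingers": 0.6,"dx": 0.4,"dy": -2.3,"dz": 20,"wx": 0,"wy": 0,"wz": 0},
  {"fingers": 0.6,"dx": 0.4,"dy": -2.3,"dz": 28,"wx": 0,"wy": 0,"wz": 0},
  {"fingers": 0.8,"dx": 0.4,"dy": -2.3,"dz": 28,"wx": 0,"wy": 0,"wz": 0},
  {"fingers": 0.8,"dx": 0.4,"dy": -2.3,"dz": 28,"wx": 0,"wy": 0,"wz": 0},
  {"fingers": 0.8,"dx": 0.4,"dy": -2.3,"dz": 28,"wx": 0,"wy": 0,"wz": 0},
  {"fingers": 0.8,"dx": 0.4,"dy": -2.3,"dz": 28,"wx": 0,"wy": 0,"wz": 0},
])

```text
t: 39.8
position: [378.3, -231.0, 77.2]
tool_rot: [-3.141, 0.001, 2.489]
contact_force: [-0.2, 0.1, -0.1]
finger_gap: 17.3
finger_force: 0.0
```

```bash
python3 st.py 378.5 -231 77
```

```text
t 39.9 [ 378.3 -230.9   77.1] yaw 2.4889 F [ 0.2 -0.4  0.5] M [ 0.05 -0.04  0.02] gap 17.4
F in tool axes [-0.4 -0.3 -0.5]
tool delta [-0.2  0.   0.1]
```

>>> play_rows([
  {"fingers": 0.8,"dx": 12,"dy": 12,"dz": 0,"wx": 0,"wy": 0,"wz": 0},
  {"fingers": 0.8,"dx": 20.9,"dy": 27,"dz": 0,"wx": 0,"wy": 0,"wz": 0},
  {"fingers": 0.8,"dx": 25.9,"dy": 43.6,"dz": 0,"wx": 0,"wy": 0,"wz": 0},
  {"fingers": 0.8,"dx": 26.8,"dy": 60.9,"dz": 0,"wx": 0,"wy": 0,"wz": 0},
  {"fingers": 0.8,"dx": 23.5,"dy": 77.9,"dz": 0,"wx": 0,"wy": 0,"wz": 0},
  {"fingers": 0.8,"dx": 16.2,"dy": 93.5,"dz": 0,"wx": 0,"wy": 0,"wz": 0},
  {"fingers": 0.8,"dx": 7.1,"dy": 105.2,"dz": 0,"wx": 0,"wy": 0,"wz": 0},
  {"fingers": 0.8,"dx": 7.1,"dy": 105.2,"dz": 0,"wx": 0,"wy": 0,"wz": 0},
])

```text
t: 40.7
position: [436.8, -142.0, 76.8]
tool_rot: [-3.141, -0.0, 2.491]
contact_force: [-0.1, 0.7, 0.1]
finger_gap: 16.8
finger_force: 0.0
```

```bash
python3 st.py 436.8 -143.1 77
```

```text
t 40.8 [ 436.1 -142.5   76.8] yaw 2.4894 F [-0.6  0.7 -0.8] M [-0.07 -0.01 -0.05] gap 17.2
F in tool axes [0.9 0.2 0.8]
tool delta [-0.9 -0.1 -0.2]
```

>>> play_rows([
  {"fingers": 0.8,"dx": -0.7,"dy": 0.7,"dz": 0,"wx": 0,"wy": 0,"wz": 0},
  {"fingers": 0.8,"dx": -1.4,"dy": 1.4,"dz": 0,"wx": 0,"wy": 0,"wz": 0},
  {"fingers": 0.8,"dx": -2.1,"dy": 2.1,"dz": 0,"wx": 0,"wy": 0,"wz": 0},
  {"fingers": 0.8,"dx": -2.1,"dy": 2.1,"dz": 0,"wx": 0,"wy": 0,"wz": 0},
  {"fingers": 0.8,"dx": -2.1,"dy": 2.1,"dz": 0,"wx": 0,"wy": 0,"wz": 0},
  {"fingers": 0.8,"dx": -2.1,"dy": 2.1,"dz": 0,"wx": 0,"wy": 0,"wz": 0},
  {"fingers": 0.8,"dx": -2.1,"dy": 2.1,"dz": 0,"wx": 0,"wy": 0,"wz": 0},
  {"fingers": 0.8,"dx": -2.1,"dy": 2.1,"dz": 0,"wx": 0,"wy": 0,"wz": 0},
])

```text
t: 41.6
position: [439.1, -142.6, 76.8]
tool_rot: [-3.141, -0.0, 2.489]
contact_force: [-3.8, -2.6, 1.8]
finger_gap: 17.0
finger_force: 1.8
```

```bash
python3 st.py 436.8 -143.1 77; python3 - <<'E'
from h import *
s=env.get_image("side");a=cv2.imread("pics/side0.png")[:,:,::-1];f=s["frame"]
# arm free end + pivot region vs the start
d=np.abs(f.astype(int)-a).sum(2)
print("free-end patch diff",d[218:230,288:304].mean(),"arm near pivot",d[232:243,326:340].mean())
for dx in range(-4,5): 
  g=f[216:232,284+dx:304+dx].astype(int);print(dx,round(np.abs(g-a[216:232,284:304]).mean(),1),end="; ")
E
```

```text
t 41.7 [ 439.1 -142.6   76.8] yaw 2.489 F [-3.3 -1.8  1.2] M [-0.43  0.66  0.04] gap 17.2
F in tool axes [ 1.5 -3.4 -1.2]
tool delta [ 1.5 -1.8 -0.2]
free-end patch diff 49.677083333333336 arm near pivot 94.05844155844156
-4 18.1; -3 16.1; -2 14.2; -1 12.7; 0 12.0; 1 12.9; 2 13.9; 3 15.1; 4 19.1;
```

>>> play_rows([
  {"fingers": 0.8,"dx": -0.4,"dy": 0.4,"dz": 0,"wx": 0,"wy": 0,"wz": 0},
  {"fingers": 0.8,"dx": 0,"dy": 0,"dz": 0,"wx": 0,"wy": 0,"wz": 0},
  {"fingers": 0.65,"dx": -0.5,"dy": -0.5,"dz": 0,"wx": 0,"wy": 0,"wz": 0},
  {"fingers": 0.6,"dx": -0.5,"dy": -0.5,"dz": 0,"wx": 0,"wy": 0,"wz": 0},
  {"fingers": 0.6,"dx": -0.5,"dy": -0.5,"dz": 0,"wx": 0,"wy": 0,"wz": 0},
  {"fingers": 0.6,"dx": -0.5,"dy": -0.5,"dz": -25,"wx": 0,"wy": 0,"wz": 0},
  {"fingers": 0.6,"dx": -0.5,"dy": -0.5,"dz": -65,"wx": 0,"wy": 0,"wz": 0},
  {"fingers": 0.6,"dx": -0.5,"dy": -0.5,"dz": -110,"wx": 0,"wy": 0,"wz": 0},
])

```text
t: 42.55
position: [438.6, -142.3, 186.9]
tool_rot: [3.141, -0.003, 2.489]
contact_force: [1.4, -0.9, -0.1]
finger_gap: 34.2
finger_force: 0.0
```

>>> play_rows([
  {"fingers": 0.6,"dx": 20,"dy": 25,"dz": -10,"wx": 0,"wy": 0,"wz": 0},
  {"fingers": 0.6,"dx": 45,"dy": 60,"dz": -10,"wx": 0,"wy": 0,"wz": 0},
  {"fingers": 0.6,"dx": 70,"dy": 95,"dz": -10,"wx": 0,"wy": 0,"wz": 0},
  {"fingers": 0.6,"dx": 95,"dy": 130,"dz": -10,"wx": 0,"wy": 0,"wz": 0},
  {"fingers": 0.6,"dx": 120,"dy": 165,"dz": -10,"wx": 0,"wy": 0,"wz": 0},
  {"fingers": 0.6,"dx": 145,"dy": 200,"dz": -10,"wx": 0,"wy": 0,"wz": 0},
  {"fingers": 0.6,"dx": 170,"dy": 235,"dz": -10,"wx": 0,"wy": 0,"wz": 0},
  {"fingers": 0.6,"dx": 170,"dy": 235,"dz": -10,"wx": 0,"wy": 0,"wz": 0},
])

```text
t: 43.35
position: [446.5, 151.3, 196.8]
tool_rot: [3.14, -0.001, 2.495]
contact_force: [-0.9, -1.1, 0.1]
finger_gap: 34.0
finger_force: 0.0
```

```bash
python3 st.py; python3 bl.py; python3 - <<'E'
from h import *
s=env.get_image("side");t=env.get_image("top")
for n,im,(r0,r1,c0,c1) in(("side",s,(216,262,285,350)),("top",t,(168,200,300,360))):
  a=cv2.imread(f"pics/{n}0.png")[:,:,::-1];f=im["frame"]
  d=np.abs(f.astype(int)-a).sum(2)[r0:r1,c0:c1];print(n,"mean diff",d.mean().round(1),"big",int((d>120).sum()),np.argwhere(d>120).mean(0)+[r0,c0])
# arm direction: knob (dark) in side, start vs now
  for k,F in(("start",a),("now",f)):
    if n=="side":
      g=F[216:234,306:328].max(2)<45;y,x=np.where(g);print(k,"knob px",g.sum(),x.mean()+306,y.mean()+216)
for nm in("swing_knob","contact_arm"): print(nm,[(round(d["p"],2),np.round(d["xy"],1).tolist()) for d in env.cut_out(s,nm)],[(round(d["p"],2),np.round(d["xy"],1).tolist()) for d in env.cut_out(t,nm)])
E
```

```text
t 43.45 [446.9 147.6 196.7] yaw 2.4913 F [-0.1 -0.1 -1.2] M [-0.05  0.04 -0.01] gap 34.4
F in tool axes [-0.  -0.1  1.2]
start [([228, 175, 7, 8, 34], [231.3, 178.2]), ([242, 178, 7, 8, 34], [244.8, 181.5]), ([298, 234, 8, 11, 52], [302.3, 238.9]), ([313, 242, 9, 11, 62], [317.1, 246.9])]
now [([229, 175, 6, 8, 33], [231.5, 178.3]), ([242, 179, 7, 7, 32], [244.8, 181.7]), ([297, 234, 8, 7, 28], [300.5, 236.9]), ([313, 242, 9, 11, 54], [316.8, 246.6])]
side mean diff 119.1 big 1165 [230.83433476 311.63948498]
start knob px 62 311.1774193548387 225.74193548387098
now knob px 70 312.34285714285716 225.28571428571428
top mean diff 98.4 big 567 [188.74779541 323.88007055]
swing_knob [(0.62, [316.2, 230.5])] [(0.72, [333.2, 181.3])]
contact_arm [(0.89, [322.1, 235.4]), (0.26, [254.0, 228.9])] [(0.76, [327.7, 181.9])]
```

```bash
python3 - <<'E'
from h import *
s=env.get_image("side");a=cv2.imread("pics/side0.png")[:,:,::-1]
for F in(a,s["frame"]):
  for r in range(218,230,2): print(r,F[r,304:322].max(1).tolist())
  print("free end:");
  for r in range(220,230,2): print(r,F[r,286:304].max(1).tolist())
E
```

```text
218 [196, 195, 196, 197, 196, 195, 195, 196, 195, 195, 195, 194, 193, 196, 195, 193, 192, 191]
220 [196, 195, 196, 197, 203, 157, 73, 29, 30, 52, 125, 183, 196, 193, 194, 194, 194, 191]
222 [194, 194, 197, 201, 144, 34, 20, 26, 20, 16, 3, 121, 182, 196, 194, 194, 194, 193]
224 [163, 189, 199, 202, 144, 29, 8, 7, 7, 6, 1, 122, 183, 195, 192, 191, 191, 192]
226 [146, 160, 165, 150, 102, 33, 12, 12, 10, 9, 2, 168, 200, 194, 191, 191, 190, 190]
228 [102, 136, 151, 152, 114, 48, 7, 4, 7, 5, 40, 170, 199, 193, 191, 191, 191, 189]
free end:
220 [195, 193, 194, 192, 191, 192, 191, 192, 193, 195, 196, 197, 197, 197, 197, 197, 195, 196]
222 [197, 196, 194, 194, 193, 193, 194, 196, 198, 177, 157, 159, 161, 153, 177, 198, 198, 195]
224 [197, 194, 195, 196, 195, 196, 196, 200, 160, 102, 123, 149, 147, 154, 168, 152, 134, 140]
226 [192, 193, 195, 196, 196, 196, 197, 199, 200, 181, 125, 75, 82, 86, 115, 146, 151, 145]
228 [192, 194, 195, 196, 200, 198, 178, 136, 117, 116, 118, 120, 124, 95, 53, 72, 79, 82]
218 [91, 88, 90, 90, 91, 88, 89, 91, 93, 93, 93, 92, 90, 89, 88, 89, 92, 87]
220 [89, 89, 89, 90, 91, 92, 65, 27, 14, 16, 17, 13, 56, 84, 90, 89, 88, 88]
222 [82, 90, 89, 89, 90, 80, 46, 5, 16, 17, 15, 10, 38, 79, 91, 89, 88, 89]
224 [63, 63, 64, 69, 82, 69, 31, 8, 9, 9, 8, 8, 35, 78, 89, 86, 87, 87]
226 [72, 70, 66, 105, 127, 101, 49, 6, 8, 10, 8, 4, 56, 86, 89, 89, 87, 87]
228 [42, 67, 68, 81, 125, 150, 95, 2, 10, 9, 9, 15, 65, 86, 88, 87, 90, 88]
free end:
220 [88, 88, 89, 87, 86, 88, 88, 89, 90, 89, 91, 90, 89, 79, 77, 92, 92, 90]
222 [88, 89, 90, 89, 88, 88, 89, 88, 88, 89, 82, 71, 66, 63, 63, 65, 66, 73]
224 [91, 88, 90, 89, 89, 89, 90, 88, 91, 91, 82, 71, 70, 70, 73, 70, 68, 65]
226 [87, 89, 90, 89, 89, 88, 91, 89, 87, 85, 94, 107, 117, 110, 77, 65, 72, 73]
228 [87, 87, 89, 89, 90, 89, 89, 105, 116, 113, 115, 96, 52, 21, 66, 93, 83, 51]
```

>>> play_rows([
  {"fingers": 0.6,"dx": -25,"dy": -35,"dz": 0,"wx": 0,"wy": 0,"wz": 0},
  {"fingers": 0.6,"dx": -50,"dy": -71,"dz": 0,"wx": 0,"wy": 0,"wz": 0},
  {"fingers": 0.6,"dx": -77,"dy": -109,"dz": 0,"wx": 0,"wy": 0,"wz": 0},
  {"fingers": 0.6,"dx": -104,"dy": -147,"dz": 0,"wx": 0,"wy": 0,"wz": 0},
  {"fingers": 0.6,"dx": -131,"dy": -185,"dz": 0,"wx": 0,"wy": 0,"wz": 0},
  {"fingers": 0.6,"dx": -155,"dy": -219,"dz": 0,"wx": 0,"wy": 0,"wz": 0},
  {"fingers": 0.6,"dx": -169,"dy": -239,"dz": 0,"wx": 0,"wy": 0,"wz": 0},
  {"fingers": 0.6,"dx": -169,"dy": -239,"dz": 0,"wx": 0,"wy": 0,"wz": 0},
])

```text
t: 44.65
position: [435.9, -148.9, 197.0]
tool_rot: [-3.141, 0.001, 2.484]
contact_force: [1.0, 0.3, -0.4]
finger_gap: 34.2
finger_force: 0.0
```

>>> play_rows([
  {"fingers": 0.6,"dx": 0,"dy": 0,"dz": 20,"wx": 0,"wy": 0,"wz": 0},
  {"fingers": 0.6,"dx": 0,"dy": 0,"dz": 60,"wx": 0,"wy": 0,"wz": 0},
  {"fingers": 0.6,"dx": 0,"dy": 0,"dz": 80,"wx": 0,"wy": 0,"wz": 0},
  {"fingers": 0.6,"dx": 0,"dy": 0,"dz": 85,"wx": 0,"wy": 0,"wz": 0},
  {"fingers": 0.6,"dx": 0,"dy": 0,"dz": 85,"wx": 0,"wy": 0,"wz": 0},
  {"fingers": 0.6,"dx": 0,"dy": 0,"dz": 85,"wx": 0,"wy": 0,"wz": 0},
  {"fingers": 0.6,"dx": 0,"dy": 0,"dz": 85,"wx": 0,"wy": 0,"wz": 0},
  {"fingers": 0.6,"dx": 0,"dy": 0,"dz": 85,"wx": 0,"wy": 0,"wz": 0},
])

```text
t: 45.45
position: [436.9, -146.1, 113.0]
tool_rot: [3.141, 0.002, 2.489]
contact_force: [0.2, 0.1, -0.1]
finger_gap: 34.4
finger_force: 0.0
```

```bash
python3 st.py 436.9 -145.4 77
```

```text
t 45.55 [ 436.6 -146.   112.5] yaw 2.4888 F [-0.2 -0.2  0.1] M [-0.01 -0.    0.04] gap 34.0
F in tool axes [ 0.1 -0.3 -0.1]
tool delta [ 0.1  0.6 35.5]
```

Descend, close lightly on the knob so it centres, open and rise.

>>> play_rows([
  {"fingers": 0.6,"dx": 0,"dy": 0.6,"dz": 15,"wx": 0,"wy": 0,"wz": 0},
  {"fingers": 0.6,"dx": 0,"dy": 0.6,"dz": 28,"wx": 0,"wy": 0,"wz": 0},
  {"fingers": 0.6,"dx": 0,"dy": 0.6,"dz": 35.5,"wx": 0,"wy": 0,"wz": 0},
  {"fingers": 0.6,"dx": 0,"dy": 0.6,"dz": 35.5,"wx": 0,"wy": 0,"wz": 0},
  {"fingers": 0.6,"dx": 0,"dy": 0.6,"dz": 35.5,"wx": 0,"wy": 0,"wz": 0},
  {"fingers": 0.75,"dx": 0,"dy": 0.6,"dz": 35.5,"wx": 0,"wy": 0,"wz": 0},
  {"fingers": 0.88,"dx": 0,"dy": 0.6,"dz": 35.5,"wx": 0,"wy": 0,"wz": 0},
  {"fingers": 0.88,"dx": 0,"dy": 0.6,"dz": 35.5,"wx": 0,"wy": 0,"wz": 0},
], squeeze=20)

```text
t: 46.35
position: [436.8, -145.0, 76.8]
tool_rot: [3.141, 0.0, 2.489]
contact_force: [-0.8, 3.4, 2.0]
finger_gap: 12.5
finger_force: 20.0
```

```bash
python3 st.py 436.9 -145.4 77
```

```text
t 46.45 [ 436.9 -145.    76.8] yaw 2.4889 F [-0.1  4.2  4.3] M [0.57 0.02 0.02] gap 12.7
F in tool axes [ 2.6  3.2 -4.3]
tool delta [-0.3 -0.3 -0.2]
```

>>> play_rows([
  {"fingers": 0.88,"dx": 0,"dy": 0,"dz": 0,"wx": 0,"wy": 0,"wz": 0},
  {"fingers": 0.75,"dx": 0,"dy": 0,"dz": 0,"wx": 0,"wy": 0,"wz": 0},
  {"fingers": 0.6,"dx": 0,"dy": 0,"dz": 0,"wx": 0,"wy": 0,"wz": 0},
  {"fingers": 0.6,"dx": 0,"dy": 0,"dz": 0,"wx": 0,"wy": 0,"wz": 0},
  {"fingers": 0.6,"dx": 0,"dy": 0,"dz": -15,"wx": 0,"wy": 0,"wz": 0},
  {"fingers": 0.6,"dx": 0,"dy": 0,"dz": -50,"wx": 0,"wy": 0,"wz": 0},
  {"fingers": 0.6,"dx": 0,"dy": 0,"dz": -95,"wx": 0,"wy": 0,"wz": 0},
  {"fingers": 0.6,"dx": 0,"dy": 0,"dz": -120,"wx": 0,"wy": 0,"wz": 0},
])

```text
t: 47.25
position: [437.6, -146.2, 199.7]
tool_rot: [-3.142, 0.005, 2.489]
contact_force: [0.9, -0.7, 0.4]
finger_gap: 34.2
finger_force: 0.0
```

>>> play_rows([
  {"fingers": 0.6,"dx": 20,"dy": 25,"dz": 0,"wx": 0,"wy": 0,"wz": 0},
  {"fingers": 0.6,"dx": 45,"dy": 60,"dz": 0,"wx": 0,"wy": 0,"wz": 0},
  {"fingers": 0.6,"dx": 70,"dy": 95,"dz": 0,"wx": 0,"wy": 0,"wz": 0},
  {"fingers": 0.6,"dx": 95,"dy": 130,"dz": 0,"wx": 0,"wy": 0,"wz": 0},
  {"fingers": 0.6,"dx": 120,"dy": 165,"dz": 0,"wx": 0,"wy": 0,"wz": 0},
  {"fingers": 0.6,"dx": 145,"dy": 200,"dz": 0,"wx": 0,"wy": 0,"wz": 0},
  {"fingers": 0.6,"dx": 170,"dy": 235,"dz": 0,"wx": 0,"wy": 0,"wz": 0},
  {"fingers": 0.6,"dx": 170,"dy": 235,"dz": 0,"wx": 0,"wy": 0,"wz": 0},
])

```text
t: 48.05
position: [443.6, 148.7, 196.1]
tool_rot: [3.141, -0.001, 2.495]
contact_force: [-0.4, -0.3, 1.5]
finger_gap: 34.3
finger_force: 0.0
```

```bash
python3 bl.py; python3 st.py; python3 - <<'E'
from h import *
s=env.get_image("side");a=cv2.imread("pics/side0.png")[:,:,::-1]
for F in(a,s["frame"]):
  o=[]
  for r in(221,222,223,224):
    v=F[r,304:322].max(1).astype(float);b=np.median(v[12:]);w=np.clip((b-v)/(b-8),0,1);w[:4]=0;w[13:]=0 if F is a else w[13:]
    o.append((w*np.arange(304,322)).sum()/w.sum())
  print(np.round(o,2))
E
```

```text
start [([228, 175, 7, 8, 34], [231.3, 178.2]), ([242, 178, 7, 8, 34], [244.8, 181.5]), ([298, 234, 8, 11, 52], [302.3, 238.9]), ([313, 242, 9, 11, 62], [317.1, 246.9])]
now [([229, 175, 6, 8, 33], [231.6, 178.3]), ([242, 179, 7, 7, 32], [244.8, 181.7]), ([297, 234, 8, 7, 28], [301.0, 237.2]), ([313, 242, 9, 11, 54], [316.8, 246.6])]
t 48.2 [444.1 144.3 196. ] yaw 2.4892 F [ 0.2 -1.  -0.7] M [ 0.02 -0.02 -0.02] gap 34.3
F in tool axes [-0.8 -0.6  0.7]
[311.78 311.68 311.63 311.64]
[312.48 312.42 312.43 312.33]
```

```bash
python3 -c "
from rig import env
print(env.finish_job())"
```

```text
the job is handed in; nothing more can be done
None
```

I've handed the job in: the fresh pair is in the preamplifier, the spent pair is in the charger insert, all four read fully down in the camera images, and the contact arm is within about 0.03 rad of where it started. The screw jar and the tape were not touched, and the clock stood at about 48 s of the 136 s allowed.

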